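# Free the jammed turret of a sample changer, load it and set it to its rinse well

### The arm

A 6-joint arm with a two-finger parallel gripper is mounted at the origin on the work surface; the furniture and walls round the work are solid. World frame = base frame: x ahead of the robot, y to its left, z up, the work surface at z = 0. Lengths are in m, angles in rad, forces in N, time in s.
With the tool pointing down it reaches from about 0.35 to 0.85 m from the base axis. Payload 8.1 kg.
Tool frame: the origin (TCP) lies midway between the tips of the shut fingers; the grasp point (between the pads) lies 19 mm behind it (manip.grasp_offset is the distance from the TCP to the grasp point, in m); z points along the fingers, x is the direction in which the jaws open and shut, and the axes are right-handed (so a half turn about z gives the same grasp; the last joint's range is limited). The gripper opens to 93 mm and grips with 3 to 60 N. Pads are 15 mm wide; open, the fingers measure 128 mm over their backs; the gripper's body (75 mm by 188 mm) begins 65 mm behind the grasp point.
Start: joints at [1.068, 0.13, 1.488, -0, 1.523, -0.085], TCP at [0.243, 0.548, 0.219] pointing down, gripper open.
Joint ranges: [-2.96, 2.96], [-0.89, 2.26], [0.02, 2.5], [-1.34, 4.48], [0, 2.73], [-2.66, 2.66]. Speed limits (rad/s): [2.39, 2.39, 2.79, 3.14, 3.14, 3.14].

### API

Orientations are given as a unit quaternion [x, y, z, w].
In Python, from plant import manip gives the robot as it stands. The module is installed in compiled form; this text tells all that it offers.
- The arm moves only by the tool drive_tool, never from a script. Its argument "moves" is a list that holds one entry, the list of rows, each a list of 5 numbers: the closure, from 0 (fully open) to 1 (shut), then the shift along the tool's x, y, z in units of 25 mm (1.0 is 25 mm), then the turn about the tool's z in units of 8 degrees (1.0 is 8 degrees). In form: [[[grip, tx, ty, tz, roll], ...]]. A call has 1 to 20 rows; each row shifts and turns the commanded pose from where the row before left it, along the tool's axes as they then stand; what a row does not reach is not made up. A row lasts 1/10 s, in which the tool goes at most 50 mm and 8.59 degrees, less where a joint would pass 70% of its speed; a pose out of reach is approached as far as the arm can. A call is refused whole if a number of a shift passes 1 or a number of a turn 1, either way. A call with a gripper value outside its range is refused whole. The fingers move at their own pace and stop on an object; "squeeze" is the grip in N (left out, the last holds). Time passes only in rows, so rows that do not move let the fingers close. It gives the time, the measured TCP pose, the force and the opening at its end, in the units of the state.
- manip.read_state(): the state, without advancing time (a new reading comes with each control period).
- manip.read_camera(name): name is "scene" or "top"; returns a dict with "frame" (400x640x3 uint8, red, green, blue), "range_z" (400x640 float32, m along the optical axis (not along the pixel's ray), 0 where there is no reading), "K" (3x3 intrinsics, pixels), "xyz" and "rotation" of the camera in the world. Camera axes: x right, y down, z forward; pixel columns grow to the right and rows downward; lengths in m; the calibration is good to about 2 mm. A picture is of the moment at which its call begins.
- manip.finish_job(): hands the job in, once; it reports no verdict.
The state is a dict: "clock": time; "q": joint angles; "qd": joint speeds; "tau": joint torques, N m; "tcp_pos": TCP position; "orientation": TCP orientation; "contact_force": force on the tool from outside, world axes, zero at the start; "wrist_torque": the same for the moment, N m; "opening": finger opening in m.
Only numpy, scipy, OpenCV 4.12 (cv2) and the standard library are available. Lean on these libraries where they do the work, as an engineer would, in place of code of your own. Each camera call takes 0.05 s, during which the arm holds its last target. There are 200 camera calls.

### The job

The turret of the sample changer is still blocked by its transit wedge. Work the wedge loose with small side-to-side pulls (a straight pull only lifts the light changer off the table, which must stay standing where it is) and put it in the grey bin; stand every buffer bottle upright in a turret pocket of its own; and leave the turret turned by its knob so that the steel rinse well, two or three clicks away at first, has clicked in under the probe.

Things in the scene. Friction and masses are not known exactly. Their poses are not given: they have to be found in the camera images.
- changer: White sample changer, loose on rubber feet, so light that some 20 to 28 N of upward pull on the wedge tip it. Origin on the turret axis at table height, z up; its -x side (to the robot) carries wedge and sprung stop, its +x side the probe tower. Base: disc of 132 mm radius and a 112 mm wide bar from x -207 to +191 mm, top 18 mm high. Stop at x -207 to -140 mm, up to 64 mm high.
- turret (a joint): Turret angle in rad, growing anticlockwise seen from above; 0 (or a full turn) = rinse well under the probe. Detent every pi/3: about 0.15 to 0.3 N m carry it over, past half way it snaps on. With the wedge in, its rim (128 mm radius, 30 to 62 mm high) is clamped; it starts at 1.75 to 3.45 and snaps to 2.09 or 3.14 when freed, so two or three clicks clockwise remain.
- knob (a point): Middle of the black bar knob on top of the turret's column, 182 mm above the table on the turret's axis. The bar is 46 mm long (along the point's x axis), 20 mm thick (y), 30 mm high (167 to 197 mm above the table), and turns with the turret; the column below it is 19 mm thick.
- rinse_well (a point): Centre of the foot of the rinse well on the turret deck, a fixed steel funnel-shaped cup, 52 mm wide and 36 mm high.
- probe_station (a point): Point on the changer 95 mm from the turret axis at deck height, straight below the probe; the rinse well must stand here. The probe hangs down to 178 mm above the table; its arm, 235 to 270 mm high, reaches from the tower (290 mm high, x 150 to 187 mm) in to 86 mm from the axis, so the pocket standing here cannot be reached from above.
- pocket_1 (a point): Centre of the floor of turret pocket 1 (62 mm above the table), 60 degrees anticlockwise from the rinse well. White collar of 28 mm inner and 31 mm outer radius, 24 mm high; a bottle stands in it with 3 mm of play all round.
- pocket_2 (a point): Centre of the floor of turret pocket 2 (62 mm above the table), 120 degrees anticlockwise from the rinse well. White collar of 28 mm inner and 31 mm outer radius, 24 mm high; a bottle stands in it with 3 mm of play all round.
- pocket_3 (a point): Centre of the floor of turret pocket 3 (62 mm above the table), 180 degrees anticlockwise from the rinse well. White collar of 28 mm inner and 31 mm outer radius, 24 mm high; a bottle stands in it with 3 mm of play all round.
- pocket_4 (a point): Centre of the floor of turret pocket 4 (62 mm above the table), 240 degrees anticlockwise from the rinse well. White collar of 28 mm inner and 31 mm outer radius, 24 mm high; a bottle stands in it with 3 mm of play all round.
- pocket_5 (a point): Centre of the floor of turret pocket 5 (62 mm above the table), 300 degrees anticlockwise from the rinse well. White collar of 28 mm inner and 31 mm outer radius, 24 mm high; a bottle stands in it with 3 mm of play all round.
- wedge: Black wedge, 120 g, 108 mm long, upright between the turret rim and the sprung shoe. Origin at the lower edge of its inner face (on the rim), z up along it, x to the turret axis, y sideways. Blade 36 mm wide (y), 60 mm high, 17 to 24 mm thick; above it the grip head, z 60 to 108 mm, 40 mm wide (y), 24 mm thick (x -24 to 0). Foot 24 mm above the table at the start.
- wedge_head (a point): Centre of the wedge's grip head, 84 mm above the wedge's foot; axes as the wedge's.
- wedge_mid (a point): Middle of the wedge, 50 mm above its foot. The shoe presses with about 65 N on rough faces: a straight pull tips the changer up before the wedge slides, but while it is rocked about its x axis (0.2 rad to either side) it rises with a few N, some 3 mm a swing. The pressure falls as it rises and is gone after 32 mm; it is clear of the rim after 38 mm. It stays put if let go.
- bin: Grey open bin standing loose on the table, 0.6 kg, 120 mm (x) by 170 mm (y), 55 mm high, walls and floor 4 mm. Origin at the centre of its underside.
- bottle_1: Plastic buffer bottle, 110 g, 100 mm high, origin at the centre of its underside, z up. Round body 49 mm in diameter up to 70 mm, then a shoulder and a screw cap; take it round the body. All the bottles are alike for this job; two to four of them stand on the table. Fixed glass beakers up to 170 mm high stand on their -y side, 45 mm away or more.
- bottle_2: Plastic buffer bottle, 110 g, 100 mm high, origin at the centre of its underside, z up. Round body 49 mm in diameter up to 70 mm, then a shoulder and a screw cap; take it round the body. All the bottles are alike for this job; two to four of them stand on the table. Fixed glass beakers up to 170 mm high stand on their -y side, 45 mm away or more.
- bottle_3: Plastic buffer bottle, 110 g, 100 mm high, origin at the centre of its underside, z up. Round body 49 mm in diameter up to 70 mm, then a shoulder and a screw cap; take it round the body. All the bottles are alike for this job; two to four of them stand on the table. Fixed glass beakers up to 170 mm high stand on their -y side, 45 mm away or more.
- bottle_4: Plastic buffer bottle, 110 g, 100 mm high, origin at the centre of its underside, z up. Round body 49 mm in diameter up to 70 mm, then a shoulder and a screw cap; take it round the body. All the bottles are alike for this job; two to four of them stand on the table. Fixed glass beakers up to 170 mm high stand on their -y side, 45 mm away or more.
Things that resemble listed ones, but are neither listed nor needed, are in the scene too. Leave any black look-alike of the bottle_2 alone. There is more than one size of the wedge; the one meant has the size given above.

How it is judged:
On the way:
1. the wedge is drawn right up out of the gap (z of wedge in the frame of changer above 0.07 m), for 0.1 s.
At the end, for the whole second after the job is handed in: Wedge lying or standing in the bin; every bottle upright (within 7 degrees) on the floor of a turret pocket, its foot within 10 mm of the pocket's centre; rinse well within 10 mm of the point under the probe; changer level and within 30 mm of where it stood; all at rest (x of wedge_mid in the frame of bin between -0.06 and 0.06 m and y of wedge_mid in the frame of bin between -0.085 and 0.085 m and z of wedge_mid in the frame of bin below 0.075 m and linear speed of each of wedge, bottle_1, bottle_2, bottle_3, bottle_4 below 0.03 m/s and (distance between bottle_1 and pocket_1 below 0.01 m or distance between bottle_1 and pocket_2 below 0.01 m or distance between bottle_1 and pocket_3 below 0.01 m or distance between bottle_1 and pocket_4 below 0.01 m or distance between bottle_1 and pocket_5 below 0.01 m) and angle between each of bottle_1, bottle_2, bottle_3, bottle_4's own z axis and vertical below 0.12 rad and (distance between bottle_2 and pocket_1 below 0.01 m or distance between bottle_2 and pocket_2 below 0.01 m or distance between bottle_2 and pocket_3 below 0.01 m or distance between bottle_2 and pocket_4 below 0.01 m or distance between bottle_2 and pocket_5 below 0.01 m) and (distance between bottle_3 and pocket_1 below 0.01 m or distance between bottle_3 and pocket_2 below 0.01 m or distance between bottle_3 and pocket_3 below 0.01 m or distance between bottle_3 and pocket_4 below 0.01 m or distance between bottle_3 and pocket_5 below 0.01 m) and (distance between bottle_4 and pocket_1 below 0.01 m or distance between bottle_4 and pocket_2 below 0.01 m or distance between bottle_4 and pocket_3 below 0.01 m or distance between bottle_4 and pocket_4 below 0.01 m or distance between bottle_4 and pocket_5 below 0.01 m) and horizontal distance between rinse_well and probe_station below 0.01 m and velocity of joint turret between -0.1 and 0.1 rad/s and distance of changer from where it was at the start of the episode below 0.03 m and angle between changer's own z axis and vertical below 0.03 rad); the robot touches nothing.
It fails at once if the changer is tipped up, or dragged more than 40 mm (angle between changer's own z axis and vertical above 0.06 rad or distance of changer from where it was at the start of the episode above 0.04 m).
Of bottle_1, bottle_2, bottle_3, bottle_4 only 2 to 4 are there at a start; the rules pass over those that are not, and their reading is None.
At some moment in a run one of bin may be knocked a few centimetres aside while the robot is not near it.
Once in a run the grip may slacken for a moment while it holds something.
It also fails if it takes over 210 s, if anything falls off the work surface, if the arm or the gripper's body presses on something with over 40 N, if the wrist force passes 120 N, or if a joint passes its speed limit or range.

## Working session

There is one attempt and no reset: what is moved stays moved. The work goes in short steps, Python scripts to look and compute and a tool call to move; the robot and the scene stay as the last step left them, time stands still between calls to the robot, and variables do not carry over. Pictures are saved under pics/ and viewed, about 12 in all and at most 16, crops included, and the job is handed in when it is done.

Besides the shell and the picture viewer there is one more tool, called as name([rows], argument=value, ...), one row to a line, values as JSON. drive_tool: Moves the arm, as the interface text tells. Its arguments: {"type":"object","properties":{"moves":{"type":"array","items":{"type":"array","items":{"type":"array","items":{"type":"number"}}}},"squeeze":{"type":"number"}},"required":["moves"]}

```bash
mkdir -p pics; cat > h.py <<'E'
import numpy as np, cv2
from plant import manip
def cam(n,fn=None):
    c=manip.read_camera(n)
    c={k:(np.array(v) if k!='frame' else v) for k,v in c.items()}
    if fn: cv2.imwrite('pics/'+fn,c['frame'][:,:,::-1])
    return c
def cloud(c):
    K=c['K'];z=c['range_z'];v,u=np.mgrid[:z.shape[0],:z.shape[1]]
    p=np.stack([(u-K[0,2])/K[0,0]*z,(v-K[1,2])/K[1,1]*z,z],-1)
    R=c['rotation']
    if R.shape!=(3,3):
        from scipy.spatial.transform import Rotation as Q; R=Q.from_quat(R).as_matrix()
    P=p@R.T+c['xyz']; P[z==0]=np.nan
    return P
E
python3 - <<'E'
from h import *
for n in('scene','top'):
    c=cam(n,n+'0.png');print(n,c['K'].tolist(),c['xyz'],c['rotation'].tolist())
    np.savez('/tmp/'+n,P=cloud(c),f=c['frame'])
s=manip.read_state();print(s)
E
```

```text
scene [[362.76767606259614, 0.0, 313.3851016632531], [0.0, 362.76767606259614, 197.35515955290182], [0.0, 0.0, 1.0]] [-0.12211131 -0.73537018  0.61724015] [0.8044708263000939, -0.2921266078470894, 0.16449458391140043, -0.49033689080428394]
top [[435.97122209546586, 0.0, 316.04561341047145], [0.0, 435.97122209546586, 198.8179916357633], [0.0, 0.0, 1.0]] [ 0.33810828 -0.01248842  1.50120825] [-0.6982806229058341, 0.7138713168294645, -0.03762008963942151, 0.03710314727793927]
{'clock': 0.1, 'q': array([ 1.06759551e+00,  1.31082951e-01,  1.48913953e+00, -1.58356853e-05,
        1.52300798e+00, -8.53889719e-02]), 'qd': array([-0.00044746, -0.00130634, -0.00013652, -0.00037188,  0.00041409,
       -0.00026027]), 'tau': array([-3.44975097e-04, -5.61342180e+01, -4.93094552e+01,  7.68833980e-02,
        2.91797658e-02, -4.37067104e-05]), 'tcp_pos': array([0.24319231, 0.54795419, 0.2177109 ]), 'orientation': array([ 8.38379344e-01,  5.45086603e-01, -7.18390025e-04,  3.93167837e-04]), 'contact_force': array([-0.41087554,  0.10339263, -0.10666611]), 'wrist_torque': array([0.02008695, 0.01448017, 0.04596351]), 'opening': 0.0927461290220622}
```

View pics/top0.png

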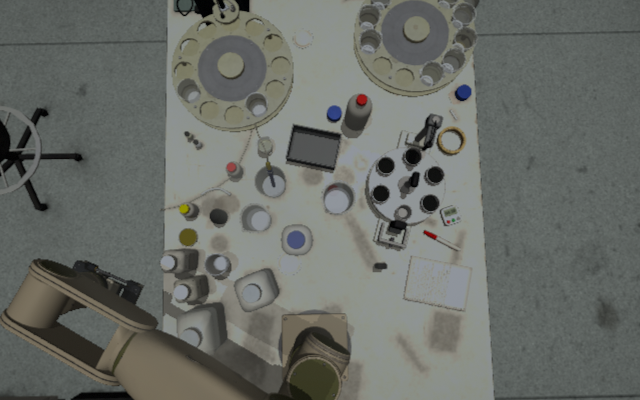

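View pics/scene0.png

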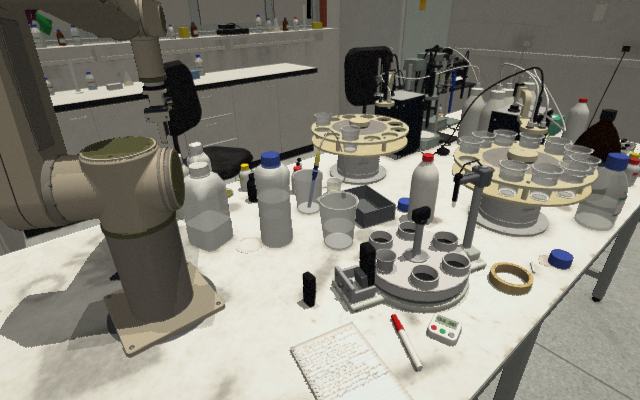

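The top view shows the changer near (408,185), its wedge near (397,228), and the bin at (314,147). There are small bottles near (188,210), (218,217), (233,170) and (265,145). The short black wedge at (380,267) is a decoy. I'll enlarge this area.

```bash
python3 - <<'E'
from h import *
d=np.load('/tmp/top.npz');f=d['f'];P=d['P']
a=cv2.resize(f[120:260,160:300],(780,780),interpolation=cv2.INTER_CUBIC)[:600]
b=cv2.resize(f[130:290,360:470],(412,600),interpolation=cv2.INTER_CUBIC)
a=cv2.resize(a,(388,300));s=np.load('/tmp/scene.npz')
t=cv2.resize(s['f'][140:260,170:340],(388,300),interpolation=cv2.INTER_CUBIC)
im=np.hstack([np.vstack([a,t]),b]);cv2.imwrite('pics/crop1.png',cv2.convertScaleAbs(im[:,:,::-1],alpha=1.5))
for n,u,v in[('yel',188,210),('blk',218,217),('red',233,170),('c',265,145),('beak',270,181),('beak2',255,218),('disk',188,238),('knob',413,181),('head',400,226),('decoy',380,267),('bin',314,147),('bot',192,208),('b3',178,262),('b4',336,197)]:
    q=P[v-1:v+2,u-1:u+2].reshape(-1,3);print(n,np.nanmedian(q,0).round(3),np.nanmax(P[v-8:v+9,u-8:u+9,2]).round(3))
E
```

```text
yel [0.46  0.4   0.096] 0.109
blk [0.435 0.302 0.099] 0.107
red [0.587 0.254 0.099] 0.107
c [0.685 0.154 0.028] 0.261
beak [0.558 0.143 0.011] 0.135
beak2 [0.429 0.184 0.091] 0.133
disk [0.372 0.424 0.008] 0.02
knob [ 0.525 -0.31   0.195] 0.203
head [ 0.392 -0.277  0.13 ] 0.14
decoy [ 0.263 -0.216  0.083] 0.089
bin [ 0.679 -0.012  0.006] 0.015
bot [0.468 0.392 0.076] 0.104
b3 [0.297 0.4   0.188] 0.224
b4 [ 0.495 -0.082  0.061] 0.083
```

View pics/crop1.png

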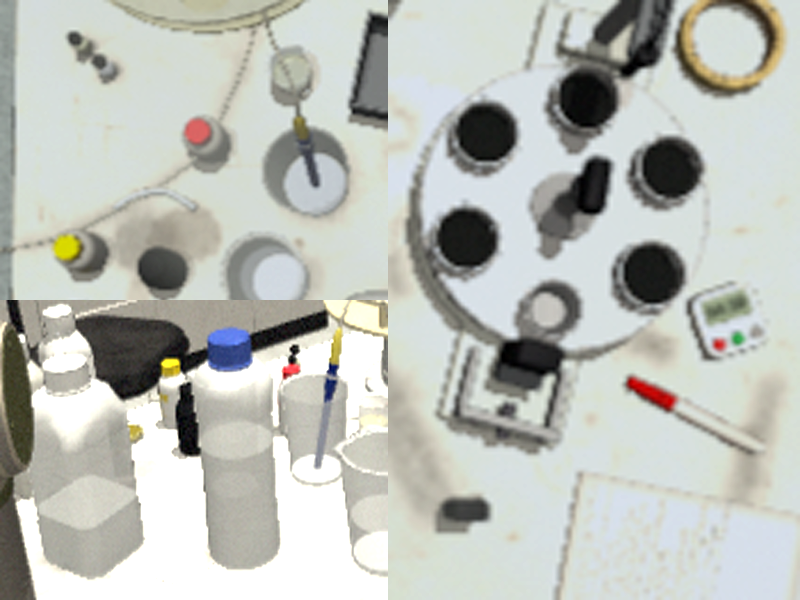

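The crop shows two white bottles: yellow cap near (0.46,0.40) and red cap near (0.587,0.254). It also shows a black look-alike, the changer with five pockets, the rinse well on the wedge side, and the wedge head. Next I'll measure the changer geometry from the depth image.

```bash
cat >> h.py <<'E'
def circ(q):
    A=np.c_[2*q[:,:2],np.ones(len(q))];s=np.linalg.lstsq(A,(q[:,:2]**2).sum(1),rcond=None)[0]
    return s[:2],np.sqrt(s[2]+s[:2]@s[:2])
def sel(P,c,r,z0,z1):
    q=P.reshape(-1,3);q=q[~np.isnan(q[:,0])]
    return q[(np.hypot(*(q[:,:2]-c).T)<r)&(q[:,2]>z0)&(q[:,2]<z1)]
def rect(q):
    (c,s,a)=cv2.minAreaRect((q[:,:2]*1000).astype(np.float32));return np.round(c,1),np.round(s,1),round(a,1)
E
python3 - <<'E'
from h import *
d=np.load('/tmp/top.npz');P=d['P'];c0=np.array([.52,-.305])
s=np.load('/tmp/scene.npz')['P']
for nm,X in(('top',P),('scene',s)):
    print(nm)
    q=sel(X,c0,.16,.052,.07);print('deck',len(q),rect(q),np.median(q[:,2]),cv2.minEnclosingCircle((q[:,:2]*1000).astype(np.float32)))
    q=sel(X,c0,.05,.187,.21);print('knob',len(q),rect(q),np.median(q[:,2]))
    q=sel(X,c0,.25,.275,.31);print('tower',len(q),q.mean(0),rect(q))
    q=sel(X,np.array([.39,-.28]),.05,.12,.15);print('head',len(q),q.mean(0),rect(q),np.median(q[:,2]))
    q=sel(X,np.array([.36,-.27]),.08,.05,.068);print('stop',len(q),rect(q))
    q=sel(X,c0,.14,.08,.105);q=q[np.hypot(*(q[:,:2]-c0).T)>.05]
    im=np.zeros((320,320),np.uint8);ij=((q[:,:2]-c0+.16)*1000).astype(int);im[ij[:,0],ij[:,1]]=255
    n,L,st,ce=cv2.connectedComponentsWithStats(cv2.dilate(im,np.ones((5,5))))
    for k in range(1,n):
        m=L[ij[:,0],ij[:,1]]==k
        if m.sum()>15: print(' collar',m.sum(),circ(q[m]),np.median(q[m,2]).round(3),rect(q[m]))
for nm,c in(('yel',[.46,.4]),('red',[.587,.254])):
    q=sel(P,np.array(c),.04,.08,.12);print(nm,len(q),q.mean(0),rect(q))
    q=sel(P,np.array(c),.05,.015,.12);print(nm,len(q),q.mean(0),rect(q))
    q=sel(s,np.array(c),.05,.02,.12);print(nm,len(q),q.mean(0) if len(q) else 0)
q=sel(P,np.array([.69,-.01]),.13,.03,.07);print('bin',len(q),rect(q))
E
```

```text
top
deck 3838 (array([ 517.6, -321.9]), array([287.7, 254.7]), 15.9) 0.06295869452063019 ((511.5176086425781, -308.7971496582031), 151.9191436767578)
knob 97 (array([ 532.6, -318.6]), array([20.6, 46.2]), 80.7) 0.1962277325521693
tower 62 [ 0.66837707 -0.35942844  0.2838652 ] (array([ 666.1, -355.9]), array([19.9, 84.8]), 64.4)
head 97 [ 0.39803495 -0.27783215  0.13088879] (array([ 398.3, -278.7]), array([39.6, 23.7]), 71.5) 0.1313803767390882
stop 287 (array([ 385.4, -276.1]), array([ 98. , 106.2]), 74.2)
 collar 110 (array([ 0.43956451, -0.2982065 ]), np.float64(0.021595838924090793)) 0.093 (array([ 439.2, -297.7]), array([48.9, 48.2]), 46.0)
 collar 26 (array([ 0.46875284, -0.38834805]), np.float64(0.0293728077041931)) 0.086 (array([ 449.5, -386. ]), array([56.5, 20.5]), 82.4)
 collar 41 (array([ 0.4687152 , -0.38872795]), np.float64(0.029361694505753926)) 0.086 (array([ 482.6, -391.3]), array([61.9, 33.2]), 82.2)
 collar 51 (array([ 0.50346484, -0.22786735]), np.float64(0.029374225505920015)) 0.085 (array([ 502.9, -226.4]), array([60.2, 55.9]), 26.1)
 collar 46 (array([ 0.5610326
[... 2264 characters left out ...]
.1, -346.7]), array([25.8, 59.6]), 24.5)
 collar 63 (array([ 0.62426533, -0.33804761]), np.float64(0.02766497684712414)) 0.084 (array([ 638.5, -330.8]), array([32.6, 57.8]), 27.2)
yel 102 [0.46489866 0.40850652 0.0953636 ] (array([465.6, 409.4]), array([38.5, 32.6]), 23.1)
yel 237 [0.46388762 0.40284683 0.07385536] (array([465. , 407.4]), array([41.1, 49.2]), 71.5)
yel 199 [0.4531139  0.40105708 0.06631763]
red 94 [0.59763551 0.25667645 0.09607585] (array([597.9, 257.3]), array([33.4, 32.6]), 18.1)
red 216 [0.59378351 0.25303157 0.07554307] (array([597. , 256.8]), array([43.2, 47.6]), 45.7)
red 70 [0.58460897 0.2594248  0.07216441]
bin 414 (array([713.1, -20.3]), array([169.6, 200.3]), 77.4)
```

The checks agree with the given sizes:
- **Turret axis:** about (0.531,-0.3185), with opposite pockets symmetric about it.
- **Changer yaw:** about -16.3°.
- **Wedge head:** (0.397,-0.279), 140 mm from the axis as expected, with its top at 0.131.
- **Turret angle:** about 3.2 rad, so three clicks.

I'll lift first and then go above the wedge.

drive_tool([
  [[0,0,0,-1,0],[0,0,0,-1,0],[0,0,0,-1,0],[0,0,0,-1,0],[0,0,0,-1,0],[0,0,0,-1,0],[0,0,0,-1,0],[0,-1,1,0,0],[0,-1,1,0,0],[0,-1,1,0,0],[0,-1,1,0,0],[0,-1,1,0,0],[0,-1,1,0,0],[0,-1,1,0,0],[0,-1,1,0,0],[0,-1,1,0,0],[0,-1,1,0,0]],
])

```text
clock: 1.8
tcp_pos: [0.3706, 0.2171, 0.3933]
orientation: [0.838, 0.545, -0.0, -0.0]
contact_force: [1.8, 0.5, -0.6]
opening: 0.093
```

drive_tool([
  [[0,-1,1,0,0],[0,-1,1,0,0],[0,-1,1,0,0],[0,-1,1,0,0],[0,-1,1,0,0],[0,-1,1,0,0],[0,-1,1,0,0],[0,-1,1,0,0],[0,-1,1,0,0],[0,-1,0,0,0],[0,-1,0,0,0],[0,-1,0,0,0],[0,-1,0,0,0],[0,-1,0,0,0],[0,-1,0,0,0],[0,-1,0,0,0],[0,-1,0,0,0]],
])

```text
clock: 3.5
tcp_pos: [0.403, -0.2621, 0.3932]
orientation: [0.838, 0.545, -0.0, -0.0]
contact_force: [0.3, -0.1, 0.3]
opening: 0.0928
```

drive_tool([
  [[0,0,0,0,1],[0,0,0,0,1],[0,0,0,0,1],[0,0,0,0,1],[0,0,0,0,1],[0,0,0,0,1],[0,0,0,0,1],[0,0,0,0,1],[0,0,0,0,1],[0,0,0,0,1],[0,0,0,0,0.3],[0,0,0,0,0]],
])

```text
clock: 4.7
tcp_pos: [0.4036, -0.2612, 0.3932]
orientation: [0.99, -0.142, -0.0, -0.0]
contact_force: [-0.7, 0.1, 0.1]
opening: 0.0924
```

```bash
cat >> h.py <<'E'
def to(x,y,z,th):
    "units: shift at present heading (tx,ty,tz), then roll"
    s=manip.read_state();p=s['tcp_pos'];o=s['orientation'];a=2*np.arctan2(o[1],o[0])
    d=np.array([x,y,z])-p
    r=(np.degrees(a)-th+180)%360-180
    print('t%.1f p'%s['clock'],p.round(4),'th %.1f'%np.degrees(a),'F',s['contact_force'].round(1),'op %.3f'%s['opening'],'q6 %.2f'%s['q'][5])
    print(' tx %.2f ty %.2f tz %.2f roll %.2f'%((d[0]*np.cos(a)+d[1]*np.sin(a))/.025,(d[0]*np.sin(a)-d[1]*np.cos(a))/.025,-d[2]/.025,r/8))
E
python3 - <<'E'
from h import *
to(.397,-.279,.3,-16.3)
c=cam('top','top1.png');np.savez('/tmp/top1',P=cloud(c),f=c['frame'])
E
```

```text
t4.7 p [ 0.4036 -0.2612  0.3932] th -16.4 F [-0.7  0.1  0.1] op 0.092 q6 -0.40
 tx -0.05 ty 0.76 tz 3.73 roll -0.01
```

View pics/top1.png

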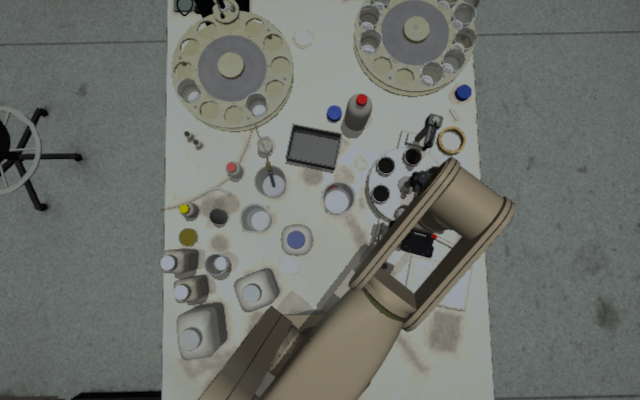

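drive_tool([
  [[0.4,0,0.76,0,0],[0.4,0,0,1,0],[0.4,0,0,1,0],[0.4,0,0,1,0],[0.4,0,0,1,0],[0.4,0,0,1,0],[0.4,0,0,1,0],[0.4,0,0,1,0],[0.4,0,0,1,0],[0.4,0,0,0,0]],
])

```text
clock: 5.75
tcp_pos: [0.3964, -0.2778, 0.1896]
orientation: [0.99, -0.141, -0.003, -0.002]
contact_force: [0.5, 0.1, -0.5]
opening: 0.0562
```

```bash
python3 - <<'E'
from h import *
to(.397,-.279,.104,-16.3)
P=np.load('/tmp/top1.npz')['P']
for u,v in[(178,262),(183,292),(218,265),(190,338),(252,292),(188,238),(245,165)]:
    q=P[max(v-12,0):v+13,u-12:u+13].reshape(-1,3);q=q[~np.isnan(q[:,0])];t=q[q[:,2]>q[:,2].max()-.02];print((u,v),t.mean(0).round(3),len(t),rect(q[q[:,2]>.03]) if (q[:,2]>.03).any() else '')
c=cam('scene','s2.png')
cv2.imwrite('pics/s2c.png',cv2.resize(c['frame'][130:330,280:520],(720,600),interpolation=cv2.INTER_CUBIC)[:,:,::-1])
E
```

```text
t5.8 p [ 0.3964 -0.2778  0.1896] th -16.3 F [ 0.5  0.1 -0.5] op 0.056 q6 -0.43
 tx 0.04 ty 0.04 tz 3.42 roll 0.01
(178, 262) [0.299 0.414 0.219] 134 (array([298.9, 415.5]), array([60.6, 67.6]), 88.7)
(183, 292) [0.212 0.383 0.211] 192 (array([211.3, 386.6]), array([68.1, 66.4]), 8.2)
(218, 265) [0.288 0.307 0.122] 105 (array([286.7, 303. ]), array([66.3, 68.7]), 83.0)
(190, 338) [0.088 0.343 0.262] 379 (array([ 83.9, 352.5]), array([75.6, 68.9]), 89.6)
(252, 292) [0.207 0.174 0.247] 280 (array([205.8, 178.4]), array([73.9, 71.1]), 89.5)
(188, 238) [0.332 0.406 0.16 ] 8 (array([333.9, 412.2]), array([38.4,  3. ]), 84.9)
(245, 165) [0.564 0.174 0.126] 12 (array([589.7, 215.9]), array([97.1, 47.4]), 77.7)
```

View pics/s2c.png

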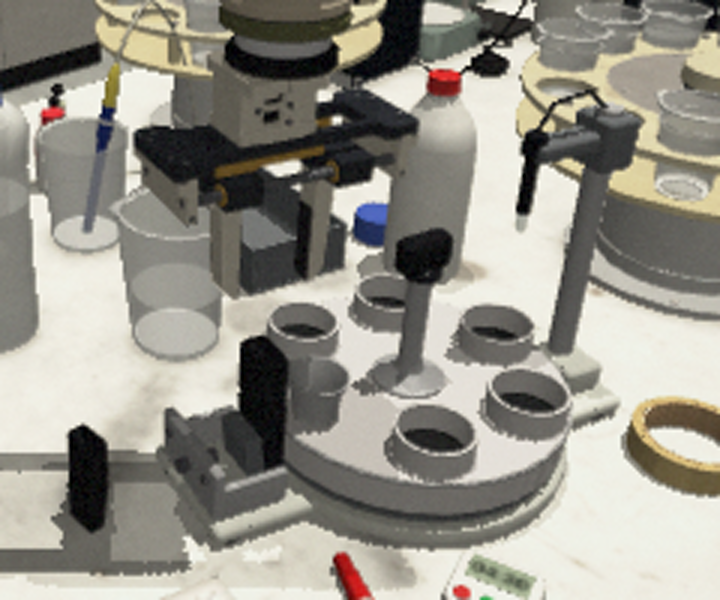

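The picture shows the open gripper right above the wedge, with clear space for the inner finger. The decoy wedge stands separately at the lower left, and there are only two white bottles in the scene. I'll descend and grip.

drive_tool([
  [[0.4,0,0,1,0],[0.4,0,0,1,0],[0.4,0,0,1,0],[0.4,0,0,0.4,0],[0.4,0,0,0,0],[1,0,0,0,0],[1,0,0,0,0],[1,0,0,0,0],[1,0,0,0,0],[1,0,0,0,0],[1,0,0,0,0],[1,0,0,0,0]],
], squeeze=40)

```text
clock: 7.0
tcp_pos: [0.397, -0.2794, 0.1093]
orientation: [0.99, -0.142, -0.001, -0.0]
contact_force: [-10.3, 4.4, 9.4]
opening: 0.0237
```

drive_tool([
  [[1,0,0,0,0],[1,0,0,0,0]],
])

```text
clock: 7.2
tcp_pos: [0.397, -0.2794, 0.1093]
orientation: [0.99, -0.142, -0.001, -0.0]
contact_force: [-11.0, 3.5, 11.2]
opening: 0.0237
```

```bash
python3 - <<'E'
from h import *
to(.397,-.279,.104,-16.3)
c=cam('scene')
cv2.imwrite('pics/s3c.png',cv2.resize(c['frame'][190:310,310:490],(780,520),interpolation=cv2.INTER_CUBIC)[:,:,::-1])
E
```

```text
t7.2 p [ 0.397  -0.2794  0.1093] th -16.3 F [-11.    3.5  11.2] op 0.024 q6 -0.43
 tx -0.00 ty -0.01 tz 0.21 roll -0.01
```

View pics/s3c.png

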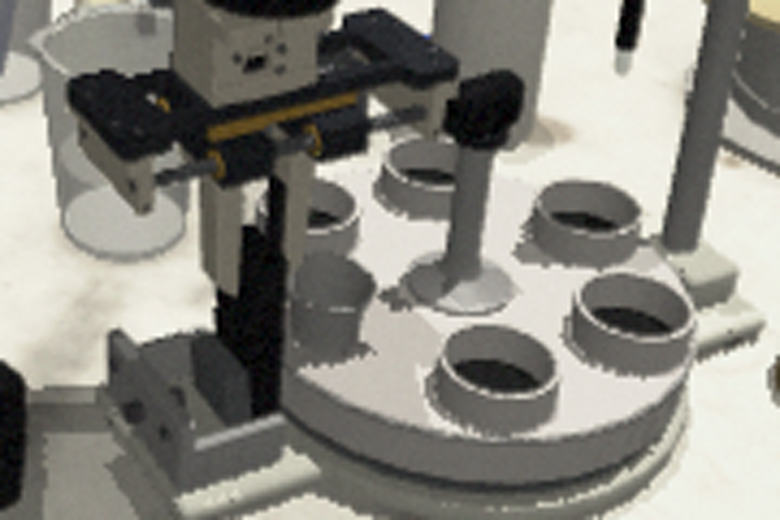

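The wedge is gripped (24 mm opening), but there is about 11 N up and outward, so the inner finger is probably touching the funnel rim. I'll relieve that and try a first small swing.

drive_tool([
  [[1,0,0,-0.2,0],[1,0,0,0,0]],
])

```text
clock: 7.45
tcp_pos: [0.3973, -0.2783, 0.1112]
orientation: [0.99, -0.142, -0.001, -0.001]
contact_force: [6.0, -3.5, -25.1]
opening: 0.0237
```

drive_tool([
  [[1,0,0.2,0,0],[1,0,0,0,0]],
])

```text
clock: 7.65
tcp_pos: [0.3954, -0.2827, 0.1105]
orientation: [0.99, -0.142, -0.002, -0.002]
contact_force: [4.3, -0.9, -25.2]
opening: 0.0237
```

drive_tool([
  [[1,0,0.2,0,0],[1,0,0,0,0]],
])

```text
clock: 7.85
tcp_pos: [0.3941, -0.2879, 0.1117]
orientation: [0.99, -0.142, -0.002, -0.001]
contact_force: [1.6, 3.6, -23.2]
opening: 0.0237
```

The upward pull is too strong at about 25 N, so I'll lower it at once.

drive_tool([
  [[1,0,0,0.1,0],[1,0,0,0,0]],
])

```text
clock: 8.05
tcp_pos: [0.3937, -0.2878, 0.1098]
orientation: [0.99, -0.142, -0.002, -0.001]
contact_force: [-5.3, 3.7, -19.8]
opening: 0.0235
```

```bash
cat >> h.py <<'E'
def lev():
    "tilt of changer from deck plane in scene view + knob centre"
    P=cloud(cam('scene'));a=np.array([.531,-.3185]);q=sel(P,a,.125,.048,.075);r=np.hypot(*(q[:,:2]-a).T)
    A=np.c_[q[:,:2]-a,np.ones(len(q))];k=np.ones(len(q),bool)
    for _ in range(5):
        s=np.linalg.lstsq(A[k],q[k,2],rcond=None)[0];e=abs(q[:,2]-A@s);k=e<.004
    print('deck slope',s.round(4),'knob',rect(sel(P,a,.06,.187,.21)))
E
python3 - <<'E'
from h import *
d=np.load('/tmp/scene.npz')
import h
h.cloud_=h.cloud; h.cam_=h.cam
h.cam=lambda n:0; h.cloud=lambda c:d['P']; lev()
h.cam=h.cam_; h.cloud=h.cloud_; lev()
to(.397,-.279,.104,-16.3)
E
```

```text
deck slope [ 0.0018 -0.0011  0.0622] knob (array([ 528.7, -318.8]), array([19.6, 45.3]), 79.6)
deck slope [ 0.0009 -0.0019  0.0622] knob (array([ 526.5, -324.1]), array([19. , 45.2]), 77.6)
t8.1 p [ 0.3937 -0.2878  0.1099] th -16.3 F [ -4.9   4.4 -20.3] op 0.024 q6 -0.45
 tx 0.03 ty -0.38 tz 0.24 roll -0.00
```

drive_tool([
  [[1,0,0,0.1,0],[1,0,0,0,0],[1,0,0,0,0]],
])

```text
clock: 8.4
tcp_pos: [0.3938, -0.288, 0.1095]
orientation: [0.99, -0.142, -0.002, -0.001]
contact_force: [-12.4, 10.1, -2.8]
opening: 0.0234
```

drive_tool([
  [[1,0,-0.2,0,0],[1,0,0,0,0],[1,0,0,0,0]],
])

```text
clock: 8.7
tcp_pos: [0.3946, -0.2857, 0.1099]
orientation: [0.99, -0.142, -0.002, 0.002]
contact_force: [-15.2, -1.4, -4.6]
opening: 0.0239
```

```bash
python3 - <<'E'
from h import *
lev();to(.397,-.279,.104,-16.3)
E
```

```text
deck slope [ 0.0022 -0.002   0.0622] knob (array([ 527.3, -324.5]), array([18.1, 47.3]), 79.6)
t8.8 p [ 0.3946 -0.2857  0.1099] th -16.4 F [-15.   -1.   -5.5] op 0.024 q6 -0.44
 tx 0.02 ty -0.29 tz 0.24 roll -0.01
```

drive_tool([
  [[1,-0.06,-0.2,0,0],[1,0,-0.2,0,0],[1,0,0,0,0]],
])

```text
clock: 9.05
tcp_pos: [0.3979, -0.2763, 0.11]
orientation: [0.99, -0.143, 0.0, 0.002]
contact_force: [-4.3, -6.1, -13.3]
opening: 0.0235
```

```bash
python3 - <<'E'
from h import *
lev();to(.397,-.279,.104,-16.3)
E
```

```text
deck slope [ 0.0022 -0.0006  0.0621] knob (array([ 529.1, -319.7]), array([19.5, 44. ]), 75.6)
t9.1 p [ 0.3979 -0.2763  0.11  ] th -16.4 F [ -3.6  -4.7 -14.3] op 0.024 q6 -0.42
 tx -0.01 ty 0.11 tz 0.24 roll -0.02
```

drive_tool([
  [[1,0,0,0.06,0],[1,0,0,0,0]],
])

```text
clock: 9.3
tcp_pos: [0.398, -0.2765, 0.1099]
orientation: [0.99, -0.143, 0.0, 0.002]
contact_force: [-8.9, -0.5, -1.8]
opening: 0.0236
```

drive_tool([
  [[1,0,-0.15,0.02,0]],
])

```text
clock: 9.4
tcp_pos: [0.3986, -0.2747, 0.1099]
orientation: [0.99, -0.143, 0.0, 0.004]
contact_force: [-15.8, -10.5, 2.1]
opening: 0.0239
```

drive_tool([
  [[1,0,-0.15,0.02,0]],
])

```text
clock: 9.5
tcp_pos: [0.3997, -0.2716, 0.1099]
orientation: [0.99, -0.143, 0.0, 0.004]
contact_force: [-16.3, -9.1, 4.9]
opening: 0.0237
```

drive_tool([
  [[1,0,-0.15,0.02,0]],
])

```text
clock: 9.6
tcp_pos: [0.4009, -0.268, 0.1097]
orientation: [0.99, -0.143, 0.0, 0.004]
contact_force: [-16.4, -7.7, 6.7]
opening: 0.0236
```

```bash
python3 - <<'E'
from h import *
lev();to(.397,-.279,.104,-16.3)
c=cam('scene')
cv2.imwrite('pics/s4c.png',cv2.resize(c['frame'][190:310,310:490],(780,520),interpolation=cv2.INTER_CUBIC)[:,:,::-1])
E
```

```text
deck slope [ 0.0016 -0.0017  0.0622] knob (array([ 513.1, -317.9]), array([24. , 79.1]), 81.4)
t9.7 p [ 0.401  -0.2674  0.1097] th -16.4 F [-15.8  -6.4   4.6] op 0.024 q6 -0.40
 tx -0.02 ty 0.49 tz 0.23 roll -0.02
```

View pics/s4c.png

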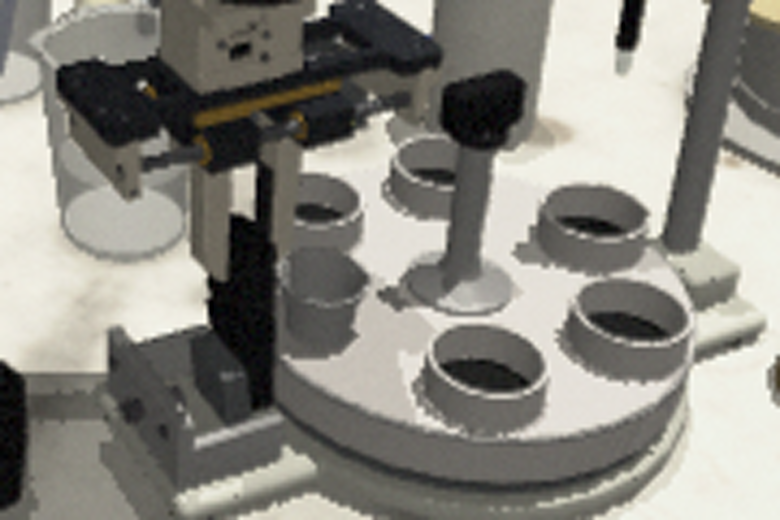

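The wedge head has tilted sideways while the changer base and tower stay put; only the turret gives a little. Rocking works, so I'll swing back with a slight lift.

drive_tool([
  [[1,-0.05,0.2,-0.05,0],[1,0,0.25,-0.05,0],[1,0,0.25,-0.03,0],[1,0,0.25,0,0],[1,0,0.2,0,0]],
])

```text
clock: 10.2
tcp_pos: [0.394, -0.2897, 0.1115]
orientation: [0.99, -0.142, 0.002, -0.001]
contact_force: [2.5, 14.1, -0.4]
opening: 0.0237
```

drive_tool([
  [[1,0,-0.2,-0.04,0],[1,0,-0.25,-0.04,0],[1,0,-0.25,-0.02,0],[1,0,-0.25,0,0],[1,0,-0.2,0,0]],
])

```text
clock: 10.7
tcp_pos: [0.4008, -0.2673, 0.115]
orientation: [0.99, -0.143, 0.002, 0.004]
contact_force: [-8.8, -10.8, -0.5]
opening: 0.0235
```

drive_tool([
  [[1,0,0.2,-0.05,0],[1,0,0.25,-0.05,0],[1,0,0.25,-0.02,0],[1,0,0.25,0,0],[1,0,0.2,0,0],[1,0,-0.2,-0.05,0],[1,0,-0.25,-0.05,0],[1,0,-0.25,-0.02,0],[1,0,-0.25,0,0],[1,0,-0.2,0,0]],
])

```text
clock: 11.7
tcp_pos: [0.4009, -0.2665, 0.1203]
orientation: [0.99, -0.143, 0.002, 0.004]
contact_force: [-5.2, -8.8, -0.8]
opening: 0.0238
```

drive_tool([
  [[1,0,0.2,-0.05,0],[1,0,0.25,-0.05,0],[1,0,0.25,-0.02,0],[1,0,0.25,0,0],[1,0,0.2,0,0]],
])

```text
clock: 12.2
tcp_pos: [0.3938, -0.2899, 0.1219]
orientation: [0.99, -0.142, 0.002, -0.001]
contact_force: [4.3, 8.7, -0.1]
opening: 0.0239
```

```bash
python3 - <<'E'
from h import *
lev();to(.397,-.279,.104,-16.3)
c=cam('scene')
cv2.imwrite('pics/s5c.png',cv2.resize(c['frame'][190:310,310:490],(780,520),interpolation=cv2.INTER_CUBIC)[:,:,::-1])
E
```

```text
deck slope [ 0.0022 -0.0007  0.0621] knob (array([ 529.5, -321.2]), array([17.6, 43.6]), 76.8)
t12.2 p [ 0.3936 -0.2905  0.1219] th -16.3 F [1.8 7.4 0.2] op 0.024 q6 -0.46
 tx 0.00 ty -0.48 tz 0.71 roll -0.00
```

View pics/s5c.png

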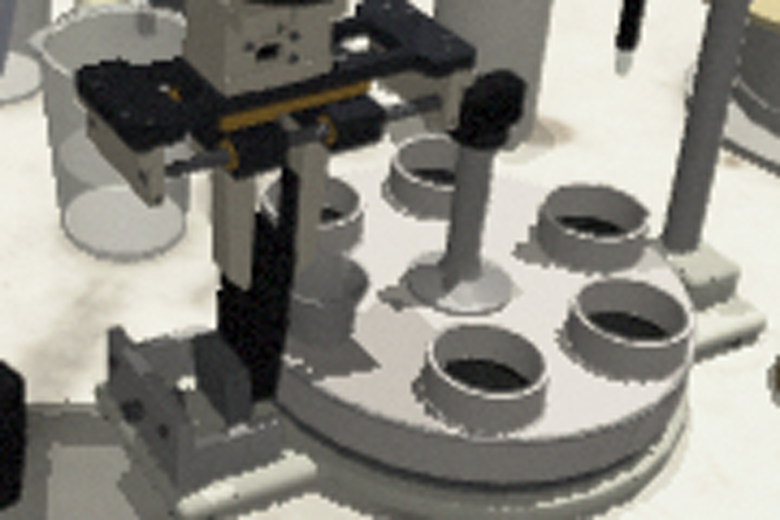

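The wedge now leans the other way and has visibly risen, and the changer stands still. I'll keep rocking.

drive_tool([
  [[1,0,-0.2,-0.05,0],[1,0,-0.25,-0.05,0],[1,0,-0.25,-0.02,0],[1,0,-0.25,0,0],[1,0,-0.2,0,0],[1,0,0.2,-0.05,0],[1,0,0.25,-0.05,0],[1,0,0.25,-0.02,0],[1,0,0.25,0,0],[1,0,0.2,0,0]],
])

```text
clock: 13.3
tcp_pos: [0.3935, -0.2901, 0.1273]
orientation: [0.99, -0.142, 0.001, -0.001]
contact_force: [4.5, 6.6, -0.8]
opening: 0.024
```

drive_tool([
  [[1,0,-0.2,-0.05,0],[1,0,-0.25,-0.05,0],[1,0,-0.25,-0.02,0],[1,0,-0.25,0,0],[1,0,-0.2,0,0],[1,0,0.2,-0.05,0],[1,0,0.25,-0.05,0],[1,0,0.25,-0.02,0],[1,0,0.25,0,0],[1,0,0.2,0,0]],
])

```text
clock: 14.3
tcp_pos: [0.3931, -0.2902, 0.133]
orientation: [0.99, -0.142, 0.001, -0.001]
contact_force: [4.8, 6.1, -1.0]
opening: 0.0236
```

drive_tool([
  [[1,0,-0.2,-0.05,0],[1,0,-0.25,-0.05,0],[1,0,-0.25,-0.02,0],[1,0,-0.25,0,0],[1,0,-0.2,0,0],[1,0,0.2,-0.05,0],[1,0,0.25,-0.05,0],[1,0,0.25,-0.02,0],[1,0,0.25,0,0],[1,0,0.2,0,0]],
])

```text
clock: 15.3
tcp_pos: [0.3927, -0.2904, 0.1388]
orientation: [0.99, -0.142, 0.001, -0.001]
contact_force: [4.1, 3.2, -1.0]
opening: 0.0235
```

drive_tool([
  [[1,0,-0.2,-0.05,0],[1,0,-0.25,-0.05,0],[1,0,-0.25,-0.05,0],[1,0,0,0,0]],
])

```text
clock: 15.7
tcp_pos: [0.3973, -0.2741, 0.1429]
orientation: [0.99, -0.142, 0.0, 0.001]
contact_force: [1.0, -2.8, 0.7]
opening: 0.0238
```

```bash
python3 - <<'E'
from h import *
lev();to(.397,-.279,.104,-16.3)
c=cam('scene','s6.png')
m=(c['frame'].max(2)<45)
P=cloud(c);q=P[m&~np.isnan(P[...,0])];q=q[np.hypot(q[:,0]-.4,q[:,1]+.28)<.035]
print('black z',np.percentile(q[:,2],[1,5,50,95]).round(3))
E
```

```text
deck slope [ 0.0025 -0.0014  0.0622] knob (array([ 529. , -319.7]), array([18.5, 46.1]), 69.7)
t15.8 p [ 0.3973 -0.2742  0.1429] th -16.3 F [ 0.5 -2.5  0.9] op 0.024 q6 -0.42
 tx 0.04 ty 0.19 tz 1.55 roll -0.00
black z [0.043 0.063 0.155 0.326]
```

drive_tool([
  [[1,0,0.2,-0.05,0],[1,0,0.25,-0.05,0],[1,0,0.25,-0.05,0],[1,0,-0.2,-0.05,0],[1,0,-0.25,-0.05,0],[1,0,-0.25,-0.05,0],[1,0,0.2,-0.05,0],[1,0,0,0,0]],
])

```text
clock: 16.6
tcp_pos: [0.3955, -0.2787, 0.151]
orientation: [0.99, -0.142, -0.0, 0.0]
contact_force: [0.2, -0.1, -1.3]
opening: 0.0236
```

drive_tool([
  [[1,0,0,-0.2,0],[1,0,0,-0.2,0],[1,0,0,-0.2,0],[1,0,0,0,0]],
])

```text
clock: 17.0
tcp_pos: [0.3961, -0.2792, 0.1671]
orientation: [0.99, -0.142, 0.001, 0.0]
contact_force: [0.5, -0.0, -1.1]
opening: 0.0238
```

The wedge is free. I'll lift it and locate the bin.

drive_tool([
  [[1,0,0,-0.5,0],[1,0,0,-1,0],[1,0,0,-1,0],[1,0,0,-1,0],[1,0,0,-1,0],[1,0,0,-0.5,0],[1,0,0,0,0]],
])

```text
clock: 17.7
tcp_pos: [0.3965, -0.2794, 0.2934]
orientation: [0.99, -0.142, 0.002, 0.001]
contact_force: [0.3, -0.2, -1.6]
opening: 0.0239
```

```bash
cat >> h.py <<'E'
def binpos():
    r=[]
    for n in('top','scene'):
        c=cam(n);P=cloud(c);f=c['frame'].astype(int)
        m=(f.max(2)<110)&(P[...,2]>.045)&(P[...,2]<.065)&(np.hypot(P[...,0]-.68,P[...,1]+.015)<.115)
        r=P[m];print('bin',n,len(r),rect(r) if len(r)>9 else '')
E
python3 - <<'E'
from h import *
binpos();to(.68,-.012,.3,-16.3)
E
```

```text
bin top 214 (array([674.1, -11.5]), array([169.8, 120.4]), 77.3)
bin scene 154 (array([671.6, -11.8]), array([173.8, 120.6]), 75.5)
t17.8 p [ 0.3956 -0.2786  0.2902] th -16.3 F [-0.7 -0.4 -0.4] op 0.024 q6 -0.43
 tx 7.92 ty -13.43 tz -0.39 roll -0.00
```

```bash
python3 - <<'E'
from h import *
P=np.load('/tmp/top.npz')['P']
for n,c in(('beaker',(.49,-.08)),('redbig',(.76,-.12)),('blue',(.39,.06)),('c',(.685,.14))):
    q=sel(P,np.array(c),.07,.06,.6);print(n,len(q),q[:,2].max().round(3),rect(q))
E
```

```text
beaker 702 0.151 (array([486.9, -84.1]), array([106.7, 108.3]), 88.6)
redbig 644 0.228 (array([ 747.9, -128.8]), array([ 74.6, 137.2]), 36.8)
blue 719 0.282 (array([361.7,  45.2]), array([91.7, 78.6]), 89.0)
c 463 0.261 (array([689.6, 163.8]), array([ 87.8, 136. ]), 82.2)
```

drive_tool([
  [[1,0,-1,0,0],[1,0,-1,0,0],[1,0,-1,0,0],[1,0,-1,0,0],[1,0,-1,0,0],[1,0,-1,0,0],[1,0,-1,0,0],[1,0.4,-1,0,0],[1,1,-1,0,0],[1,1,-1,0,0],[1,1,-1,0,0],[1,1,-1,0,0],[1,1,-1,0,0],[1,1,-0.4,0,0],[1,1,0,0,0],[1,0.3,0,0,0],[1,0,0,0,0]],
])

```text
clock: 19.5
tcp_pos: [0.6743, -0.0117, 0.2883]
orientation: [0.99, -0.142, -0.002, 0.0]
contact_force: [-0.3, -0.4, -1.0]
opening: 0.0236
```

```bash
python3 - <<'E'
from h import *
to(.673,-.0115,.11,-16.3)
c=cam('scene','s7.png')
E
```

```text
t19.5 p [ 0.6743 -0.0117  0.2883] th -16.4 F [-0.3 -0.4 -1. ] op 0.024 q6 0.19
 tx -0.05 ty 0.01 tz 7.13 roll -0.01
```

View pics/s7.png

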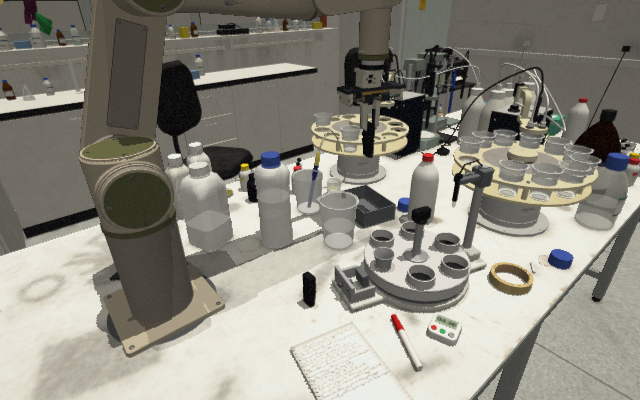

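The wedge is held over the bin. I'll roll the body away from the tall bottle, lower it and release.

drive_tool([
  [[1,0,0,0,-1],[1,0,0,0,-1],[1,0,0,1,0],[1,0,0,1,0],[1,0,0,1,0],[1,0,0,1,0],[1,0,0,1,0],[1,0,0,1,0],[1,0,0,1,0],[1,0,0,0.5,0],[1,0,0,0,0]],
])

```text
clock: 20.65
tcp_pos: [0.6723, -0.0112, 0.1011]
orientation: [1.0, -0.003, -0.002, -0.0]
contact_force: [0.3, 0.5, -1.2]
opening: 0.0237
```

drive_tool([
  [[0.6,0,0,0,0],[0.5,0,0,0,0],[0.3,0,0,0,0],[0.3,0,0,0,0],[0.3,0,0,-1,0],[0.3,0,0,-1,0],[0.3,0,0,-1,0],[0.3,0,0,-1,0],[0.3,0,0,-1,0],[0.3,0,0,-1,0],[0,0,0,-1,0],[0,0,0,0,0]],
])

```text
clock: 21.85
tcp_pos: [0.6767, -0.0115, 0.2842]
orientation: [1.0, -0.003, 0.004, 0.0]
contact_force: [0.7, 0.0, 0.3]
opening: 0.0767
```

```bash
python3 - <<'E'
from h import *
binpos();to(.531,-.3185,.28,73.7)
for n in('scene','top'):
    c=cam(n);P=cloud(c);q=sel(P,np.array([.673,-.012]),.06,.01,.16);q=q[q[:,2]<.16];print(n,len(q),np.percentile(q[:,2],[50,90,99]),q[q[:,2]>.06].mean(0) if (q[:,2]>.06).any() else '')
cols=cloud(cam('top'));a=np.array([.531,-.3185])
q=sel(cols,a,.14,.08,.105);q=q[np.hypot(*(q[:,:2]-a).T)>.05]
im=np.zeros((320,320),np.uint8);ij=((q[:,:2]-a+.16)*1000).astype(int);im[ij[:,0],ij[:,1]]=255
n,L,st,ce=cv2.connectedComponentsWithStats(cv2.dilate(im,np.ones((9,9))))
for k in range(1,n):
    m=L[ij[:,0],ij[:,1]]==k
    if m.sum()>15: c,r=circ(q[m]);print(' collar',m.sum(),c.round(4),r.round(4),np.median(q[m,2]).round(3))
q=sel(cols,a,.05,.187,.21);print('knob',len(q),rect(q))
q=sel(cols,a,.25,.275,.31);print('tower',len(q),rect(q))
E
```

```text
bin top 165 (array([674. , -11.6]), array([169.4, 119.6]), 77.3)
bin scene 277 (array([671.4, -12.4]), array([174.6, 120.2]), 77.0)
t21.9 p [ 0.6751 -0.0114  0.2791] th -0.3 F [-0.3  0.1 -1. ] op 0.085 q6 -0.09
 tx -5.69 ty 12.32 tz -0.04 roll -9.25
scene 187 [0.03549614 0.05445313 0.07312024] [ 0.62574096 -0.02603456  0.06995424]
top 138 [0.06874031 0.08883865 0.09657114] [ 0.62965542 -0.00911311  0.07784379]
 collar 109 [ 0.4419 -0.2908] 0.0217 0.093
 collar 66 [ 0.4635 -0.3828] 0.0295 0.086
 collar 63 [ 0.5109 -0.2259] 0.0293 0.086
 collar 64 [ 0.5542 -0.4107] 0.0293 0.086
 collar 69 [ 0.6016 -0.2533] 0.0292 0.086
 collar 68 [ 0.6235 -0.3457] 0.0292 0.086
knob 100 (array([ 532.8, -318.2]), array([19.9, 46. ]), 72.8)
tower 58 (array([ 660.4, -360.2]), array([22.1, 81. ]), 82.6)
```

The wedge is in the bin, leaning. The turret has snapped to 180°, with yaw about -16.8°. Next I'll go above the knob.

drive_tool([
  [[0,0,1,-1,0],[0,0,1,0,0],[0,0,1,0,0],[0,-1,1,0,0],[0,-1,1,0,0],[0,-1,1,0,0],[0,-1,1,0,0],[0,-1,1,0,0],[0,-0.7,1,0,0],[0,0,1,0,0],[0,0,1,0,0],[0,0,1,0,0],[0,0,0.3,0,0],[0,0,0,0,0]],
])

```text
clock: 23.5
tcp_pos: [0.5298, -0.3185, 0.3019]
orientation: [1.0, -0.004, -0.001, -0.001]
contact_force: [0.6, 0.5, -0.6]
opening: 0.0929
```

drive_tool([
  [[0.3,0,0,0,-1],[0.3,0,0,0,-1],[0.3,0,0,0,-1],[0.3,0,0,0,-1],[0.3,0,0,0,-1],[0.3,0,0,0,-1],[0.3,0,0,0,-1],[0.3,0,0,0,-1],[0.3,0,0,0,-1],[0.3,0,0,0,-0.2],[0.3,0,0,0,0]],
])

```text
clock: 24.6
tcp_pos: [0.5305, -0.317, 0.3032]
orientation: [0.803, 0.596, 0.0, -0.0]
contact_force: [0.7, 0.3, 0.0]
opening: 0.0654
```

```bash
python3 - <<'E'
from h import *
to(.5315,-.319,.167,73.2)
E
```

```text
t24.6 p [ 0.5305 -0.317   0.3032] th 73.2 F [0.7 0.3 0. ] op 0.065 q6 -1.90
 tx -0.07 ty 0.06 tz 5.45 roll -0.00
```

drive_tool([
  [[0.3,-0.07,0.06,1,0],[0.3,0,0,1,0],[0.3,0,0,1,0],[0.3,0,0,1,0],[0.3,0,0,1,0],[0.3,0,0,0.45,0],[0.3,0,0,0,0],[1,0,0,0,0],[1,0,0,0,0],[1,0,0,0,0],[1,0,0,0,0],[1,0,0,0,0],[1,0,0,0,0],[1,0,0,0,0]],
], squeeze=20)

```text
clock: 26.0
tcp_pos: [0.5319, -0.3185, 0.1674]
orientation: [0.802, 0.597, 0.001, -0.001]
contact_force: [1.0, 8.2, 3.4]
opening: 0.0198
```

drive_tool([
  [[1,0,0,0,0.5],[1,0,0,0,0.5],[1,0,0,0,0.5],[1,0,0,0,0.5]],
])

```text
clock: 26.4
tcp_pos: [0.5314, -0.3183, 0.1675]
orientation: [0.878, 0.479, 0.0, -0.001]
contact_force: [0.4, 7.3, 3.9]
opening: 0.0234
```

drive_tool([
  [[1,0,0,0,0.5],[1,0,0,0,0.5],[1,0,0,0,0.5],[1,0,0,0,0.5],[1,0,0,0,0.5],[1,0,0,0,0.5],[1,0,0,0,0.4],[1,0,0,0,0]],
])

```text
clock: 27.2
tcp_pos: [0.532, -0.3187, 0.1676]
orientation: [0.966, 0.259, 0.001, -0.001]
contact_force: [0.6, 6.1, 3.4]
opening: 0.0272
```

```bash
python3 - <<'E'
from h import *
lev();to(.5315,-.319,.167,73.2);print(manip.read_state()['wrist_torque'])
E
```

```text
deck slope [ 0.0018 -0.0013  0.0621] knob (array([ 521.5, -327.8]), array([38.7, 44.5]), 51.6)
t27.2 p [ 0.5321 -0.3188  0.1676] th 30.1 F [0.8 7.1 2.9] op 0.027 q6 -1.15
 tx -0.02 ty -0.00 tz 0.02 roll -5.39
[ 0.96625857 -0.29512591  0.25008977]
```

The knob lags about 20° in the pads (27 mm opening), so I'll squeeze harder to bring it along.

drive_tool([
  [[1,0,0,0,0],[1,0,0,0,0],[1,0,0,0,0],[1,0,0,0,0]],
], squeeze=55)

```text
clock: 27.65
tcp_pos: [0.534, -0.3225, 0.1676]
orientation: [0.966, 0.259, 0.002, 0.003]
contact_force: [15.6, -9.9, -10.1]
opening: 0.0199
```

drive_tool([
  [[0.3,0,0,0,0],[0.2,0,0,0,0],[0.2,0,0,0,0],[0,0,0,0,0],[0,0,0,-1,0],[0,0,0,-1,0],[0,0,0,-1,0],[0,0,0,-1,0],[0,0,0,-1,0],[0,0,0,0,0]],
])

```text
clock: 28.65
tcp_pos: [0.5327, -0.3211, 0.2971]
orientation: [0.966, 0.259, 0.002, 0.003]
contact_force: [0.3, 0.1, 0.1]
opening: 0.0918
```

```bash
cat >> h.py <<'E'
def turret():
    for cn in('top','scene'):
        X=cloud(cam(cn));a=np.array([.532,-.319])
        q=sel(X,a,.14,.08,.105);q=q[np.hypot(*(q[:,:2]-a).T)>.05]
        im=np.zeros((320,320),np.uint8);ij=((q[:,:2]-a+.16)*1000).astype(int);im[ij[:,0],ij[:,1]]=255
        n,L,st,ce=cv2.connectedComponentsWithStats(cv2.dilate(im,np.ones((9,9))))
        for k in range(1,n):
            m=L[ij[:,0],ij[:,1]]==k
            if m.sum()>25: c,r=circ(q[m]);print(cn,m.sum(),c.round(4),r.round(4),'ang %.1f'%np.degrees(np.arctan2(*(c-a)[::-1])),np.median(q[m,2]).round(3))
        q=sel(X,a,.045,.187,.205);print('knob',len(q),rect(q) if len(q)>5 else '')
E
python3 - <<'E'
from h import *
turret();to(.531,-.319,.167,103.2)
E
```

```text
top 29 [ 0.4384 -0.317 ] 0.0288 ang 178.8 0.086
top 43 [ 0.4834 -0.3993] 0.0291 ang -121.2 0.085
top 95 [ 0.4871 -0.2348] 0.0214 ang 118.1 0.093
top 63 [ 0.5816 -0.237 ] 0.0292 ang 58.9 0.087
top 41 [ 0.6271 -0.32  ] 0.0291 ang -0.6 0.086
knob 2 
scene 153 [ 0.435  -0.3171] 0.0294 ang 178.9 0.084
scene 179 [ 0.4809 -0.3999] 0.0293 ang -122.3 0.084
scene 216 [ 0.4843 -0.2357] 0.0218 ang 119.8 0.091
scene 164 [ 0.5759 -0.4017] 0.0292 ang -62.0 0.084
scene 113 [ 0.5793 -0.2375] 0.0294 ang 59.9 0.084
scene 117 [ 0.6247 -0.3209] 0.0294 ang -1.2 0.084
knob 130 (array([ 528. , -319.6]), array([18.9, 45.9]), 26.2)
t28.8 p [ 0.5315 -0.3203  0.2925] th 30.1 F [ 0.6 -0.6 -0.7] op 0.093 q6 -1.15
 tx 0.01 ty -0.06 tz 5.02 roll -9.14
```

drive_tool([
  [[0,0,0,0,0],[0,0,0,0,0],[0,0,0,0,0],[0,0,0,0,0],[0,0,0,0,0]],
])

```text
clock: 29.25
tcp_pos: [0.5312, -0.3201, 0.2918]
orientation: [0.966, 0.259, -0.0, -0.0]
contact_force: [-0.1, -0.5, -0.7]
opening: 0.0933
```

```bash
python3 - <<'E'
from h import *
turret()
c=cam('scene');P=cloud(c);a=np.array([.532,-.319])
q=sel(P,a,.25,.275,.31);print('tower',len(q),q.mean(0),rect(q))
q=sel(P,np.array([.36,-.27]),.08,.04,.068);q=q[np.hypot(*(q[:,:2]-a).T)>.135];print('stop',len(q),rect(q))
E
```

```text
top 32 [ 0.4391 -0.3169] 0.0282 ang 178.7 0.086
top 41 [ 0.4831 -0.399 ] 0.0291 ang -121.4 0.087
top 96 [ 0.4874 -0.2347] 0.0213 ang 117.9 0.092
top 62 [ 0.5817 -0.237 ] 0.0293 ang 58.8 0.086
top 38 [ 0.6274 -0.3201] 0.0292 ang -0.7 0.085
knob 3 
scene 156 [ 0.4349 -0.3172] 0.0293 ang 178.9 0.084
scene 173 [ 0.4811 -0.4   ] 0.0294 ang -122.1 0.084
scene 216 [ 0.4842 -0.2357] 0.0218 ang 119.8 0.091
scene 164 [ 0.5756 -0.4018] 0.0292 ang -62.2 0.084
scene 120 [ 0.5789 -0.238 ] 0.0292 ang 60.0 0.084
scene 126 [ 0.6245 -0.3205] 0.0294 ang -0.9 0.084
knob 128 (array([ 527.8, -319.4]), array([19.8, 45.1]), 31.9)
tower 126 [ 0.57114632 -0.34869918  0.29418001] (array([ 586., -334.]), array([ 64. , 224.7]), 85.3)
stop 600 (array([ 361.2, -267.4]), array([92.4, 71.1]), 74.1)
```

```bash
python3 - <<'E'
from h import *
c=cam('scene')
a=cv2.resize(c['frame'][150:320,320:520],(700,595),interpolation=cv2.INTER_CUBIC)
cv2.imwrite('pics/s8.png',a[:,:,::-1])
E
```

```text
(no output)
```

View pics/s8.png

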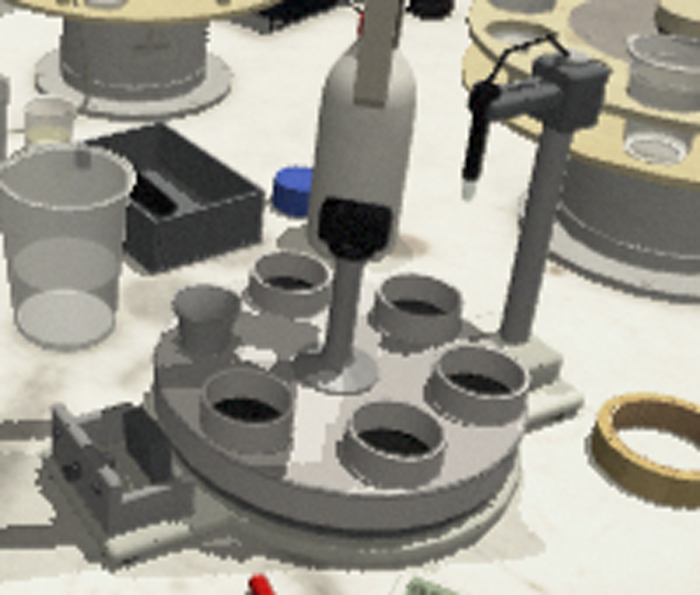

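The wedge lies in the bin, and the changer stands as before with the tower and stop pixels unchanged. The turret rests about 16° short of the second detent. I'll regrip along the bar's length, at an angle that clears the probe arm, and turn through to the next click.

drive_tool([
  [[0.2,0,0,0,-1],[0.2,0,0,0,-1],[0.2,0,0,0,-1],[0.2,0,0,0,-1],[0.2,0,0,0,-1],[0.2,0,0,0,-1],[0.2,0,0,0,-1],[0.2,0,0,0,-1],[0.2,0,0,0,-1],[0.2,0,0,0,-1],[0.2,0,0,0,-0.6],[0.2,0,0,0,0]],
])

```text
clock: 30.65
tcp_pos: [0.5313, -0.3202, 0.2922]
orientation: [0.538, 0.843, -0.0, 0.0]
contact_force: [0.6, 1.3, -0.5]
opening: 0.0744
```

```bash
python3 - <<'E'
from h import *
to(.5315,-.319,.168,115)
E
```

```text
t30.6 p [ 0.5313 -0.3202  0.2922] th 114.9 F [ 0.6  1.3 -0.5] op 0.074 q6 -2.63
 tx 0.04 ty 0.03 tz 4.97 roll -0.01
```

drive_tool([
  [[0.2,0,0.03,1,0.2],[0.2,0,0,1,0],[0.2,0,0,1,0],[0.2,0,0,1,0],[0.2,0,0,0.97,0],[0.2,0,0,0,0],[1,0,0,0,0],[1,0,0,0,0],[1,0,0,0,0],[1,0,0,0,0],[1,0,0,0,0],[1,0,0,0,0]],
], squeeze=45)

```text
clock: 31.85
tcp_pos: [0.5323, -0.318, 0.1697]
orientation: [0.55, 0.835, 0.001, -0.001]
contact_force: [-3.6, 10.1, 9.0]
opening: 0.0461
```

drive_tool([
  [[1,0,0,0,0.5],[1,0,0,0,0.5],[1,0,0,0,0.5],[1,0,0,0,0.5],[1,0,0,0,0.5],[1,0,0,0,0.5],[1,0,0,0,0.5],[1,0,0,0,0.5]],
])

```text
clock: 32.65
tcp_pos: [0.5323, -0.3184, 0.1697]
orientation: [0.759, 0.651, 0.001, -0.0]
contact_force: [-3.7, 8.5, 7.4]
opening: 0.0466
```

```bash
python3 - <<'E'
from h import *
to(.5315,-.319,.168,115);print(manip.read_state()['wrist_torque'].round(2))
turret()
E
```

```text
t32.6 p [ 0.5323 -0.3184  0.1697] th 81.2 F [-3.7  8.5  7.4] op 0.047 q6 -2.04
 tx -0.03 ty -0.03 tz 0.07 roll -4.23
[1.79 0.57 0.39]
top 67 [ 0.4472 -0.3592] 0.0294 ang -154.6 0.086
top 27 [ 0.5251 -0.4125] 0.0289 ang -94.2 0.085
top 106 [ 0.5398 -0.2237] 0.0216 ang 85.3 0.093
top 47 [ 0.6185 -0.2772] 0.0291 ang 25.8 0.085
knob 7 (array([ 524.2, -321. ]), array([19.9,  2.3]), 83.1)
scene 172 [ 0.4438 -0.3592] 0.0292 ang -155.5 0.085
scene 147 [ 0.4519 -0.2646] 0.0293 ang 145.8 0.084
scene 173 [ 0.5219 -0.4134] 0.0293 ang -96.1 0.084
scene 202 [ 0.5382 -0.2243] 0.0221 ang 86.3 0.092
scene 144 [ 0.6076 -0.3731] 0.0293 ang -35.6 0.084
scene 57 [ 0.616  -0.2789] 0.0289 ang 25.5 0.084
knob 230 (array([ 528.7, -319. ]), array([78.5, 20.3]), 81.5)
```

drive_tool([
  [[1,0,0,0,0.5],[1,0,0,0,0.5],[1,0,0,0,0.5],[1,0,0,0,0.5],[1,0,0,0,0.5],[1,0,0,0,0.5],[1,0,0,0,0.5],[1,0,0,0,0.5],[1,0,0,0,0.5],[1,0,0,0,0.5],[1,0,0,0,0.5]],
])

```text
clock: 33.85
tcp_pos: [0.5321, -0.3189, 0.1697]
orientation: [0.948, 0.318, 0.0, -0.0]
contact_force: [-7.1, 6.4, 6.8]
opening: 0.0462
```

drive_tool([
  [[0.4,0,0,0,0],[0.2,0,0,0,0],[0.2,0,0,0,0],[0.1,0,0,0,0],[0,0,0,-1,0],[0,0,0,-1,0],[0,0,0,-1,0],[0,0,0,-1,0],[0,0,0,-1,0],[0,0,0,0,0]],
])

```text
clock: 34.85
tcp_pos: [0.5334, -0.321, 0.2978]
orientation: [0.948, 0.32, 0.002, 0.003]
contact_force: [0.8, -1.0, 0.1]
opening: 0.0926
```

```bash
python3 - <<'E'
from h import *
to(.5315,-.319,.168,115)
turret()
E
```

```text
t34.9 p [ 0.5334 -0.321   0.2978] th 37.3 F [ 0.8 -1.   0.1] op 0.093 q6 -1.27
 tx -0.01 ty -0.11 tz 5.19 roll -9.72
top 66 [ 0.4636 -0.3832] 0.0293 ang -136.8 0.086
top 60 [ 0.5109 -0.2258] 0.0291 ang 102.7 0.087
top 106 [ 0.602  -0.2535] 0.0218 ang 43.1 0.094
knob 16 (array([ 519.2, -330.2]), array([ 6.5, 15.2]), 43.1)
scene 146 [ 0.4391 -0.2916] 0.0292 ang 163.5 0.084
scene 174 [ 0.4606 -0.3838] 0.0292 ang -137.8 0.084
scene 125 [ 0.5084 -0.2265] 0.0291 ang 104.3 0.084
scene 175 [ 0.5514 -0.411 ] 0.0293 ang -78.1 0.084
scene 121 [ 0.5983 -0.2525] 0.021 ang 45.1 0.09
scene 132 [ 0.6207 -0.3461] 0.0293 ang -17.0 0.084
knob 108 (array([ 527.8, -319.5]), array([45. , 20.1]), 40.0)
```

The turret has clicked in at 60° from home. For the last click I'll grip across the bar, leading it by 25°.

drive_tool([
  [[0.3,0,-0.1,0,-1],[0.3,0,0,0,-1],[0.3,0,0,0,-1],[0.3,0,0,0,-1],[0.3,0,0,0,-1],[0.3,0,0,0,-1],[0.3,0,0,0,-1],[0.3,0,0,0,-1],[0.3,0,0,0,-0.84],[0.3,0,0,0,0],[0.3,0,0,0,0]],
])

```text
clock: 36.05
tcp_pos: [0.53, -0.3176, 0.2914]
orientation: [0.589, 0.808, -0.0, -0.001]
contact_force: [0.5, -0.1, 0.2]
opening: 0.0648
```

```bash
python3 - <<'E'
from h import *
to(.532,-.3188,.169,108)
E
```

```text
t36.0 p [ 0.53   -0.3176  0.2914] th 107.8 F [ 0.5 -0.1  0.2] op 0.065 q6 -2.50
 tx -0.07 ty 0.06 tz 4.90 roll -0.03
```

drive_tool([
  [[0.3,-0.07,0.06,1,0],[0.3,0,0,1,0],[0.3,0,0,1,0],[0.3,0,0,1,0],[0.3,0,0,0.9,0],[0.3,0,0,0,0],[1,0,0,0,0],[1,0,0,0,0],[1,0,0,0,0],[1,0,0,0,0],[1,0,0,0,0],[1,0,0,0,0]],
], squeeze=50)

```text
clock: 37.25
tcp_pos: [0.5326, -0.3173, 0.1712]
orientation: [0.587, 0.809, 0.001, -0.001]
contact_force: [-2.2, 9.2, 6.9]
opening: 0.0263
```

drive_tool([
  [[1,0,0,0,0.5],[1,0,0,0,0.5],[1,0,0,0,0.5],[1,0,0,0,0.5],[1,0,0,0,0.5],[1,0,0,0,0.5],[1,0,0,0,0.5],[1,0,0,0,0.5],[1,0,0,0,0.5],[1,0,0,0,0.5],[1,0,0,0,0]],
])

```text
clock: 38.35
tcp_pos: [0.5328, -0.3187, 0.1709]
orientation: [0.829, 0.559, 0.0, 0.0]
contact_force: [0.7, 3.0, 1.5]
opening: 0.0199
```

```bash
python3 - <<'E'
from h import *
to(.532,-.3188,.169,108)
turret()
E
```

```text
t38.4 p [ 0.5328 -0.3187  0.1709] th 68.0 F [0.7 3.  1.5] op 0.020 q6 -1.81
 tx -0.02 ty -0.03 tz 0.07 roll -5.00
top 59 [ 0.461  -0.3806] 0.0292 ang -139.0 0.086
top 55 [ 0.5144 -0.2249] 0.0293 ang 100.6 0.086
top 43 [ 0.6037 -0.2563] 0.0295 ang 41.2 0.086
top 36 [ 0.6274 -0.3443] 0.017 ang -14.9 0.094
knob 12 (array([ 517.8, -316.9]), array([10.8, 23.6]), 32.4)
scene 149 [ 0.44   -0.2883] 0.0292 ang 161.5 0.084
scene 176 [ 0.4587 -0.3815] 0.0293 ang -139.6 0.084
scene 120 [ 0.5116 -0.2256] 0.0294 ang 102.3 0.084
scene 161 [ 0.5484 -0.4117] 0.0292 ang -79.9 0.084
scene 61 [ 0.6011 -0.2561] 0.0294 ang 42.3 0.084
scene 234 [ 0.6199 -0.3494] 0.022 ang -19.1 0.091
knob 182 (array([ 523.3, -317.2]), array([53. , 33.4]), 73.1)
```

drive_tool([
  [[1,0,0,0,-0.3],[0.6,0,0,0,0],[0.3,0,0,0,0],[0.2,0,0,0,0],[0.1,0,0,0,0],[0,0,0,-1,0],[0,0,0,-1,0],[0,0,0,-1,0],[0,0,0,-1,0],[0,0,0,-1,0],[0,0,0,-1,0],[0,0,0,-1,0],[0,0,0,-1,0],[0,0,0,-1,0],[0,0,0,0,0]],
])

```text
clock: 39.95
tcp_pos: [0.5332, -0.3198, 0.4001]
orientation: [0.817, 0.576, 0.001, 0.003]
contact_force: [0.1, -0.3, 0.7]
opening: 0.0928
```

```bash
python3 - <<'E'
from h import *
turret()
for cn in('top','scene'):
    c=cam(cn);P=cloud(c);hsv=cv2.cvtColor(c['frame'],cv2.COLOR_RGB2HSV)
    for n,p in(('yel',(.465,.407)),('red',(.598,.257))):
        near=np.hypot(P[...,0]-p[0],P[...,1]-p[1])<.045
        m=near&(hsv[...,1]>120)&(P[...,2]>.06)
        q=P[m];print(cn,n,'cap',len(q),np.median(q,0).round(4) if len(q) else '',rect(q) if len(q)>4 else '')
        q=P[near&(P[...,2]>.02)&(P[...,2]<.072)]
        if len(q)>10: print('   body',len(q),circ(q),rect(q))
to(.465,.407,.3,0);to(.598,.257,.3,0)
E
```

```text
top 48 [ 0.4637 -0.3833] 0.0293 ang -136.7 0.086
top 60 [ 0.511  -0.2261] 0.0294 ang 102.7 0.085
top 38 [ 0.5536 -0.4107] 0.029 ang -76.7 0.084
top 66 [ 0.6018 -0.2532] 0.0294 ang 43.3 0.086
knob 0 
scene 145 [ 0.439  -0.2915] 0.0294 ang 163.5 0.084
scene 169 [ 0.4606 -0.3838] 0.0292 ang -137.8 0.084
scene 123 [ 0.508  -0.2265] 0.0292 ang 104.5 0.084
scene 173 [ 0.5517 -0.4113] 0.0291 ang -78.0 0.084
scene 70 [ 0.5991 -0.2532] 0.0293 ang 44.4 0.084
scene 232 [ 0.6212 -0.3461] 0.0217 ang -16.9 0.09
knob 126 (array([ 529.5, -320. ]), array([19.8, 45.3]), 69.4)
top yel cap 73 [0.4634 0.4114 0.0994] (array([463.8, 411.9]), array([27.7, 31.9]), 53.1)
   body 84 (array([0.46631446, 0.41186134]), np.float64(0.02374514119635974)) (array([464.9, 404.4]), array([33.4, 49. ]), 79.2)
top red cap 49 [0.5975 0.2602 0.1009] (array([598.6, 260.9]), array([22.6, 23. ]), 44.1)
   body 70 (array([0.5991244 , 0.25865524]), np.float64(0.02316721333310449)) (array([595.2, 253.2]), array([35.2, 49. ]), 56.2)
scene yel cap 45 [0.4602 0.4026 0.0962] (array([462.9, 407.6]), array([27.3, 27.5]), 40.6)
   body 112 (array([0.46023801, 0.40987494]), np.float64(0.02052995897247137)) (array([455.9, 401.2]), array([30.3, 47.3]), 60.5)
scene red cap 25 [0.5935 0.2599 0.0988] (array([595.6, 259.1]), array([30. , 22.7]), 16.7)
   body 30 (array([0.57905163, 0.26256089]), np.float64(0.008541118576068436)) (array([576.3, 265. ]), array([28.9,  7.7]), 71.8)
t40.1 p [ 0.5321 -0.3189  0.3936] th 70.4 F [-1.   0.2 -0.8] op 0.093 q6 -1.85
 tx 26.45 ty -12.28 tz 3.74 roll 8.80
t40.1 p [ 0.5321 -0.3189  0.3936] th 70.4 F [-1.   0.2 -0.8] op 0.093 q6 -1.85
 tx 22.58 ty -5.26 tz 3.74 roll 8.80
```

The turret is home, with the rinse well at -16.9° beneath the probe. Before picking I'll check for tall obstacles around the bottles.

```bash
python3 - <<'E'
from h import *
P=np.load('/tmp/top.npz')['P']
P2=np.load('/tmp/top1.npz')['P']
for n,p in(('red',(.598,.26)),('yel',(.464,.411))):
    X=P if n=='red' else P2
    q=sel(X,np.array(p),.16,.11,.5);d=q[:,:2]-p;a=np.degrees(np.arctan2(d[:,1],d[:,0]));r=np.hypot(*d.T)
    for k in range(-180,180,30):
        m=(a>=k)&(a<k+30)
        if m.sum(): print(n,k,m.sum(),'rmin %.3f'%r[m].min(),'z at rmin %.3f max %.3f'%(q[m,2][r[m].argmin()],q[m,2].max()))
E
```

```text
red -180 66 rmin 0.145 z at rmin 0.165 max 0.174
red -150 62 rmin 0.097 z at rmin 0.130 max 0.172
red -120 150 rmin 0.090 z at rmin 0.127 max 0.219
red -90 40 rmin 0.126 z at rmin 0.256 max 0.261
red -60 127 rmin 0.127 z at rmin 0.192 max 0.255
red -30 363 rmin 0.105 z at rmin 0.201 max 0.207
red 0 303 rmin 0.107 z at rmin 0.193 max 0.206
red 30 3 rmin 0.156 z at rmin 0.199 max 0.204
yel -180 152 rmin 0.132 z at rmin 0.165 max 0.222
yel 150 121 rmin 0.130 z at rmin 0.113 max 0.226
```

drive_tool([
  [[0,1,-0.2,0,0],[0,1,-0.2,0,0],[0,1,-0.2,0,0],[0,1,-0.2,0,0],[0,1,-0.2,0,0],[0,1,-0.2,0,0],[0,1,-0.2,0,0],[0,1,-0.2,0,0],[0,1,-0.2,0,0],[0,1,-0.2,0,0],[0,1,-0.2,0,0],[0,1,-0.2,0,0],[0,1,-0.2,0,0],[0,1,-0.2,0,0],[0,1,-0.2,0,0],[0,1,-0.2,0,0],[0,1,-0.2,0,0],[0,1,-0.2,0,0],[0,1,-0.2,0,0],[0,1,-0.2,0,0]],
])

```text
clock: 42.15
tcp_pos: [0.6057, 0.1864, 0.3933]
orientation: [0.817, 0.576, -0.001, -0.001]
contact_force: [0.9, 0.3, -0.4]
opening: 0.0933
```

drive_tool([
  [[0,1,-0.5,0,0],[0,1,-0.5,0,0],[0,0.67,-0.28,0,0],[0,0,0,0,-1],[0,0,0,0,-1],[0,0,0,0,-1],[0,0,0,0,-1],[0,0,0,0,-1],[0,0,0,0,-1],[0,0,0,0,-1],[0,0,0,1,-0.45],[0,0,0,1,0],[0,0,0,1,0],[0,0,0,1,0],[0,0,0,1,0],[0,0,0,1,0],[0,0,0,1,0],[0,0,0,1,0],[0,0,0,0,0]],
])

```text
clock: 44.05
tcp_pos: [0.5955, 0.2578, 0.1894]
orientation: [0.423, 0.906, -0.003, -0.003]
contact_force: [0.1, -0.8, -0.5]
opening: 0.0932
```

```bash
python3 - <<'E'
from h import *
to(.598,.26,.036,130)
E
```

```text
t44.0 p [0.5955 0.2578 0.1894] th 130.0 F [ 0.1 -0.8 -0.5] op 0.093 q6 -1.94
 tx 0.00 ty 0.13 tz 6.14 roll -0.00
```

drive_tool([
  [[0,0,0.13,0.5,0],[0,0,0,1,0],[0,0,0,1,0],[0,0,0,1,0],[0,0,0,1,0],[0,0,0,1,0],[0,0,0,0.5,0],[0,0,0,0,0]],
])

```text
clock: 44.85
tcp_pos: [0.5999, 0.2608, 0.0437]
orientation: [0.423, 0.906, -0.001, -0.001]
contact_force: [0.0, -0.3, 0.2]
opening: 0.0933
```

drive_tool([
  [[1,0,0,0,0],[1,0,0,0,0],[1,0,0,0,0],[1,0,0,0,0],[1,0,0,0,0],[1,0,0,0,0],[1,0,0,0,0]],
], squeeze=20)

```text
clock: 45.55
tcp_pos: [0.6009, 0.2613, 0.0456]
orientation: [0.423, 0.906, 0.0, 0.0]
contact_force: [-0.6, 0.5, 1.6]
opening: 0.0485
```

The red bottle is gripped (48.5 mm, so on the body). I'll lift it and carry it.

drive_tool([
  [[1,0,0,-0.5,0],[1,0,0,-1,0],[1,0,0,-1,0],[1,0,0,-1,0],[1,0,0,-1,0],[1,0,0,-1,0],[1,0,0,-1,0],[1,0,0,-1,0],[1,0,0,-1,0],[1,0,0,-1,0],[1,0,0,-1,0],[1,0,0,-1,0],[1,0,0,-1,0],[1,0,0,0,0]],
], squeeze=30)

```text
clock: 46.95
tcp_pos: [0.6019, 0.2615, 0.3635]
orientation: [0.423, 0.906, 0.003, 0.003]
contact_force: [0.9, 0.4, -0.1]
opening: 0.0483
```

drive_tool([
  [[1,0,0,0,1],[1,0,0,0,1],[1,0,0,0,1],[1,0,0,0,1],[1,0,0,0,1],[1,0,0,0,1],[1,0,0,0,1],[1,0,0,0,0.1],[1,0,0,0,0]],
])

```text
clock: 47.85
tcp_pos: [0.6006, 0.261, 0.3569]
orientation: [0.802, 0.597, -0.001, -0.0]
contact_force: [-0.4, -0.6, -0.6]
opening: 0.0488
```

```bash
python3 - <<'E'
from h import *
to(.441,-.2915,.1076,73.2)
turret()
binpos()
E
```

```text
t47.9 p [0.6006 0.261  0.3569] th 73.4 F [-0.4 -0.6 -0.6] op 0.049 q6 -0.95
 tx -23.00 ty 0.21 tz 9.97 roll 0.02
top 62 [ 0.442 -0.291] 0.0295 ang 162.7 0.086
top 66 [ 0.4636 -0.3828] 0.0293 ang -137.0 0.086
top 59 [ 0.511 -0.226] 0.0293 ang 102.7 0.086
top 64 [ 0.5543 -0.4105] 0.0295 ang -76.3 0.087
top 65 [ 0.6017 -0.2534] 0.0293 ang 43.3 0.087
top 105 [ 0.6234 -0.3458] 0.0218 ang -16.4 0.094
knob 101 (array([ 533.2, -318.1]), array([19.8, 45.7]), 71.8)
scene 144 [ 0.439  -0.2914] 0.0292 ang 163.4 0.084
scene 174 [ 0.4607 -0.3839] 0.0294 ang -137.7 0.084
scene 124 [ 0.5084 -0.2265] 0.0293 ang 104.3 0.084
scene 167 [ 0.5515 -0.411 ] 0.0293 ang -78.0 0.084
scene 70 [ 0.5985 -0.2532] 0.0287 ang 44.7 0.084
scene 230 [ 0.6211 -0.3461] 0.0218 ang -16.9 0.091
knob 129 (array([ 529.2, -320.2]), array([19.9, 45.3]), 70.6)
bin top 237 (array([687.9,  10.7]), array([170.1, 119. ]), 77.7)
bin scene 222 (array([685.8,   9.5]), array([173.1, 120. ]), 77.2)
```

The turret is home and the bin has been nudged about 25 mm, which doesn't matter. I'll go above the pocket and check the bottle's offset in the grip on the way.

drive_tool([
  [[1,-1,0,0,0],[1,-1,0,0,0],[1,-1,0,0,0],[1,-1,0,0,0],[1,-1,0,0,0],[1,-1,0,0,0],[1,-1,0,0,0],[1,-1,0,0,0],[1,-1,0,0,0],[1,-1,0,0,0],[1,-1,0,0,0],[1,-1,0,0,0],[1,-1,0,0,0],[1,-1,0,0,0],[1,-1,0,0,0],[1,-1,0,0,0],[1,-1,0,0,0],[1,-1,0,0,0],[1,-1,0,0,0],[1,-1,0,0,0]],
])

```text
clock: 50.05
tcp_pos: [0.4558, -0.2184, 0.3581]
orientation: [0.802, 0.597, 0.0, 0.0]
contact_force: [0.2, 0.2, -1.3]
opening: 0.0485
```

drive_tool([
  [[1,-1,0,0,0],[1,-1,0,0,0],[1,-1,0.2,0,0],[1,0,0,1,0],[1,0,0,1,0],[1,0,0,1,0],[1,0,0,1,0],[1,0,0,1,0],[1,0,0,0,0],[1,0,0,0,0]],
])

```text
clock: 51.05
tcp_pos: [0.4391, -0.2905, 0.2333]
orientation: [0.803, 0.596, -0.0, -0.0]
contact_force: [-0.1, -0.2, -0.7]
opening: 0.0488
```

```bash
cat >> h.py <<'E'
def held(x,y):
    "bottle body and cap seen in scene, near x,y"
    c=cam('scene');P=cloud(c);s=manip.read_state()['tcp_pos'];f=c['frame'].astype(int)
    near=np.hypot(P[...,0]-x,P[...,1]-y)<.05
    for z0,z1 in((-.042,-.03),(-.03,-.015),(-.015,0)):
        q=P[near&(P[...,2]>s[2]+z0)&(P[...,2]<s[2]+z1)]
        if len(q)>8:
            # circle of known radius 24.5 mm
            from scipy.optimize import least_squares
            r=least_squares(lambda p:np.hypot(q[:,0]-p[0],q[:,1]-p[1])-.0245,[x,y],loss='soft_l1',f_scale=.001);print(z0,len(q),r.x.round(4),'tcp',s.round(4),'rms',np.sqrt((r.fun**2).mean()).round(4))
E
python3 - <<'E'
from h import *
to(.4416,-.2912,.1076,73.2)
held(.4416,-.2912)
c=cam('scene')
cv2.imwrite('pics/s9.png',cv2.resize(c['frame'][130:320,300:500],(630,598),interpolation=cv2.INTER_CUBIC)[:,:,::-1])
E
```

```text
t51.0 p [ 0.4391 -0.2905  0.2333] th 73.2 F [-0.1 -0.2 -0.7] op 0.049 q6 -1.96
 tx 0.00 ty 0.10 tz 5.03 roll 0.00
-0.042 108 [ 0.4358 -0.289 ] tcp [ 0.4397 -0.291   0.2344] rms 0.001
-0.03 132 [ 0.4357 -0.2893] tcp [ 0.4397 -0.291   0.2344] rms 0.001
-0.015 121 [ 0.4356 -0.2892] tcp [ 0.4397 -0.291   0.2344] rms 0.0012
```

View pics/s9.png

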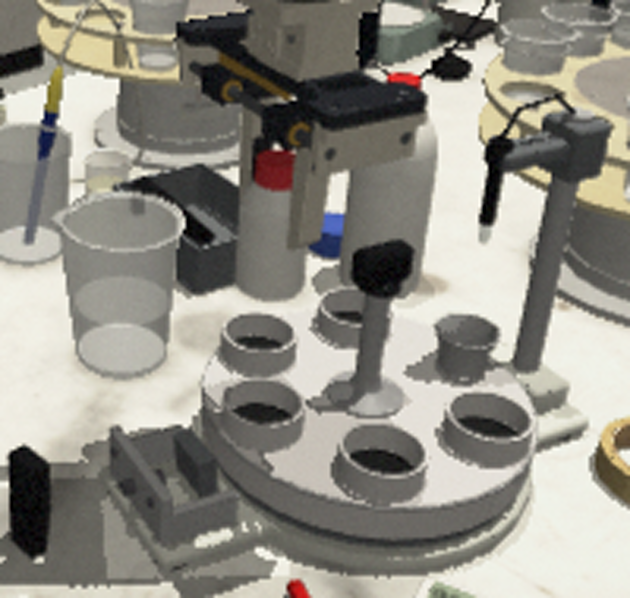

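The bottle hangs upright above the empty pocket on the robot side. In the same camera it sits 3.8 mm short along tool y, so I'll correct that and lower it.

drive_tool([
  [[1,-0.05,0.15,0,0],[1,0,0,1,0],[1,0,0,1,0],[1,0,0,1,0],[1,0,0,0.6,0],[1,0,0,0.4,0],[1,0,0,0.4,0],[1,0,0,0.3,0],[1,0,0,0.2,0],[1,0,0,0,0]],
])

```text
clock: 52.15
tcp_pos: [0.4424, -0.2928, 0.11]
orientation: [0.803, 0.596, -0.0, -0.0]
contact_force: [-0.4, 1.2, -1.1]
opening: 0.0489
```

```bash
python3 - <<'E'
from h import *
to(.4416,-.2912,.1076,73.2)
held(.4416,-.2912)
E
```

```text
t52.1 p [ 0.4424 -0.2928  0.11  ] th 73.2 F [-0.4  1.2 -1.1] op 0.049 q6 -1.96
 tx 0.05 ty -0.05 tz 0.10 roll -0.00
-0.042 122 [ 0.4347 -0.2949] tcp [ 0.4426 -0.293   0.1105] rms 0.0028
-0.03 173 [ 0.4379 -0.2926] tcp [ 0.4426 -0.293   0.1105] rms 0.0032
-0.015 94 [ 0.4387 -0.2919] tcp [ 0.4426 -0.293   0.1105] rms 0.0011
```

drive_tool([
  [[1,0,0,0.1,0],[1,0,0,0,0],[0.44,0,0,0,0],[0.4,0,0,0,0],[0.35,0,0,0,0],[0.3,0,0,0,0],[0.3,0,0,0,0]],
])

```text
clock: 52.9
tcp_pos: [0.4426, -0.293, 0.108]
orientation: [0.803, 0.596, 0.0, 0.0]
contact_force: [0.2, 0.8, -0.5]
opening: 0.0648
```

drive_tool([
  [[0.3,0,0,-0.5,0],[0.3,0,0,-1,0],[0.3,0,0,-1,0],[0.3,0,0,-1,0],[0.3,0,0,-1,0],[0.3,0,0,-1,0],[0.3,0,0,-1,0],[0.3,0,0,-1,0],[0.3,0,0,-1,0],[0.3,0,0,-1,0],[0,0,0,0,0]],
])

```text
clock: 54.0
tcp_pos: [0.4436, -0.2938, 0.3509]
orientation: [0.803, 0.596, 0.001, 0.004]
contact_force: [-0.6, 0.4, 0.5]
opening: 0.0691
```

```bash
python3 - <<'E'
from h import *
turret()
P=cloud(cam('scene'));q=sel(P,np.array([.44,-.291]),.06,.095,.128)
from scipy.optimize import least_squares
for z in(.095,.105,.115):
    k=q[(q[:,2]>z)&(q[:,2]<z+.01)];print(z,len(k),least_squares(lambda p:np.hypot(k[:,0]-p[0],k[:,1]-p[1])-.0245,[.44,-.29],loss='soft_l1',f_scale=.001).x.round(4))
q=sel(P,np.array([.44,-.291]),.06,.14,.2);print('top z',q[:,2].max())
to(.464,.411,.36,73.2)
E
```

```text
top 34 [ 0.4434 -0.2768] 0.0161 ang 154.5 0.086
top 65 [ 0.511 -0.226] 0.0293 ang 102.7 0.086
top 62 [ 0.6018 -0.2535] 0.0293 ang 43.2 0.085
top 111 [ 0.6235 -0.3459] 0.0215 ang -16.4 0.094
knob 52 (array([ 542.3, -320.8]), array([19. , 25.5]), 67.8)
scene 248 [ 0.4397 -0.2914] 0.0268 ang 163.3 0.088
scene 173 [ 0.4606 -0.3838] 0.0293 ang -137.7 0.084
scene 37 [ 0.5078 -0.2259] 0.0287 ang 104.6 0.085
scene 166 [ 0.5516 -0.4111] 0.0293 ang -78.0 0.084
scene 73 [ 0.5993 -0.2538] 0.0292 ang 44.1 0.084
scene 232 [ 0.621 -0.346] 0.0219 ang -16.9 0.091
knob 127 (array([ 530.1, -319.2]), array([20.6, 45.2]), 74.6)
0.095 81 [ 0.4394 -0.2919]
0.105 69 [ 0.439  -0.2912]
0.115 78 [ 0.4392 -0.2915]
top z 0.16317662826375207
t54.1 p [ 0.4424 -0.2928  0.345 ] th 73.2 F [ 0.5 -0.4 -0.7] op 0.080 q6 -1.96
 tx 27.20 ty -7.32 tz -0.60 roll -0.00
```

Bottle 1 stands upright in its pocket with its top at 0.163. Next is the yellow-capped bottle.

drive_tool([
  [[0,1,-0.3,-0.6,0],[0,1,-0.3,0,0],[0,1,-0.3,0,0],[0,1,-0.3,0,0],[0,1,-0.3,0,0],[0,1,-0.3,0,0],[0,1,-0.3,0,0],[0,1,-0.3,0,0],[0,1,-0.3,0,0],[0,1,-0.3,0,0],[0,1,-0.3,0,0],[0,1,-0.3,0,0],[0,1,-0.3,0,0],[0,1,-0.3,0,0],[0,1,-0.3,0,0],[0,1,-0.3,0,0],[0,1,-0.3,0,0],[0,1,-0.3,0,0],[0,1,-0.3,0,0],[0,1,-0.3,0,0]],
])

```text
clock: 56.15
tcp_pos: [0.4428, 0.23, 0.3586]
orientation: [0.803, 0.596, -0.001, -0.0]
contact_force: [0.6, -0.6, 0.6]
opening: 0.093
```

drive_tool([
  [[0,1,-0.2,0,0],[0,1,-0.2,0,0],[0,1,-0.2,0,0],[0,1,-0.2,0,0],[0,1,-0.2,0,0],[0,1,-0.2,0,0],[0,1,-0.1,0,0],[0,0.2,0,0,0],[0,0,0,0,1],[0,0,0,0,1],[0,0,0,0,1],[0,0,0,0,1],[0,0,0,0,1],[0,0,0,0,1],[0,0,0,0,1],[0,0,0,0,0.5],[0,0,0,0,0]],
])

```text
clock: 57.85
tcp_pos: [0.4643, 0.4099, 0.3592]
orientation: [0.993, 0.114, -0.001, 0.001]
contact_force: [0.2, 0.3, -0.0]
opening: 0.093
```

```bash
python3 - <<'E'
from h import *
to(.466,.411,.04,13.2)
E
```

```text
t57.9 p [0.4643 0.4099 0.3592] th 13.1 F [ 0.2  0.3 -0. ] op 0.093 q6 0.41
 tx 0.08 ty -0.03 tz 12.77 roll -0.01
```

drive_tool([
  [[0,0.05,-0.03,1,0],[0,0,0,1,0],[0,0,0,1,0],[0,0,0,1,0],[0,0,0,1,0],[0,0,0,1,0],[0,0,0,1,0],[0,0,0,1,0],[0,0,0,1,0],[0,0,0,1,0],[0,0,0,1,0],[0,0,0,1,0],[0,0,0,0.7,0],[0,0,0,0,0]],
])

```text
clock: 59.25
tcp_pos: [0.463, 0.4094, 0.0388]
orientation: [0.993, 0.116, -0.003, 0.002]
contact_force: [0.3, -0.6, -0.9]
opening: 0.0934
```

drive_tool([
  [[1,0,0,0,0],[1,0,0,0,0],[1,0,0,0,0],[1,0,0,0,0],[1,0,0,0,0],[1,0,0,0,0],[1,0,0,0,0]],
], squeeze=30)

```text
clock: 59.95
tcp_pos: [0.4657, 0.4119, 0.0432]
orientation: [0.993, 0.115, 0.0, -0.0]
contact_force: [-0.3, -1.0, 2.6]
opening: 0.0487
```

drive_tool([
  [[1,0,0,-0.5,0],[1,0,0,-1,0],[1,0,0,-1,0],[1,0,0,-1,0],[1,0,0,-1,0],[1,0,0,-1,0],[1,0,0,-1,0],[1,0,0,-1,0],[1,0,0,-1,0],[1,0,0,-1,0],[1,0,0,-1,0],[1,0,0,-1,0],[1,0,0,-1,0],[1,0,0,-1,0],[1,0,0,0,0]],
])

```text
clock: 61.45
tcp_pos: [0.4664, 0.4124, 0.3859]
orientation: [0.993, 0.115, 0.003, -0.002]
contact_force: [-0.5, 1.1, 0.7]
opening: 0.0485
```

drive_tool([
  [[1,0,1,0,0],[1,0,1,0,0],[1,0,1,0,0],[1,0,1,0,0],[1,0,1,0,0],[1,0,1,0,0],[1,0,1,0,0],[1,0,1,0,0],[1,-0.3,1,0,0],[1,-0.3,1,0,0],[1,-0.3,1,0,0],[1,-0.3,1,0,0],[1,-0.3,1,0,0],[1,-0.3,1,0,0],[1,-0.3,1,0,0],[1,-0.3,1,0,0],[1,-0.3,1,0,0],[1,-0.3,1,0,0],[1,-0.3,1,0,0],[1,-0.3,1,0,0]],
])

```text
clock: 63.45
tcp_pos: [0.4914, -0.0965, 0.3792]
orientation: [0.993, 0.115, -0.001, -0.0]
contact_force: [-0.4, -0.1, -2.7]
opening: 0.0487
```

drive_tool([
  [[1,-0.3,1,0,0],[1,-0.2,1,0,0],[1,0,1,0,0],[1,0,1,0,0],[1,0,1,0,0],[1,0,0.3,0,0],[1,0,0,1,0],[1,0,0,1,0],[1,0,0,1,0],[1,0,0,1,0],[1,0,0,1,0],[1,0,0,0,0],[1,0,0,0,0]],
])

```text
clock: 64.75
tcp_pos: [0.5096, -0.2267, 0.2552]
orientation: [0.993, 0.115, -0.001, -0.0]
contact_force: [-0.2, 0.6, -0.1]
opening: 0.0482
```

```bash
python3 - <<'E'
from h import *
to(.5108,-.2262,.1062,13.2)
held(.5108,-.2262)
E
```

```text
t64.8 p [ 0.5096 -0.2267  0.2552] th 13.2 F [-0.2  0.6 -0.1] op 0.048 q6 -0.74
 tx 0.05 ty -0.01 tz 5.96 roll 0.00
-0.042 87 [ 0.5088 -0.2254] tcp [ 0.5103 -0.2272  0.2566] rms 0.0011
-0.03 114 [ 0.5083 -0.2255] tcp [ 0.5103 -0.2272  0.2566] rms 0.001
-0.015 105 [ 0.5083 -0.2252] tcp [ 0.5103 -0.2272  0.2566] rms 0.0014
```

drive_tool([
  [[1,0,0.04,0,0],[1,0,0,1,0],[1,0,0,1,0],[1,0,0,1,0],[1,0,0,1,0],[1,0,0,0.6,0],[1,0,0,0.4,0],[1,0,0,0.4,0],[1,0,0,0.3,0],[1,0,0,0.2,0],[1,0,0,0,0],[1,0,0,0,0]],
])

```text
clock: 66.0
tcp_pos: [0.5106, -0.2285, 0.1084]
orientation: [0.993, 0.115, 0.0, 0.0]
contact_force: [0.0, 0.5, -1.6]
opening: 0.0482
```

```bash
python3 - <<'E'
from h import *
to(.5108,-.2262,.1062,13.2)
held(.5108,-.2262)
E
```

```text
t66.0 p [ 0.5106 -0.2285  0.1084] th 13.2 F [ 0.   0.5 -1.6] op 0.048 q6 -0.74
 tx 0.03 ty -0.09 tz 0.09 roll -0.00
-0.042 19 [ 0.5033 -0.2237] tcp [ 0.5107 -0.2286  0.1085] rms 0.0008
-0.03 46 [ 0.5077 -0.2226] tcp [ 0.5107 -0.2286  0.1085] rms 0.0038
-0.015 17 [ 0.5092 -0.2281] tcp [ 0.5107 -0.2286  0.1085] rms 0.001
```

drive_tool([
  [[1,0,0,0.1,0],[1,0,0,0,0],[0.44,0,0,0,0],[0.4,0,0,0,0],[0.35,0,0,0,0],[0.3,0,0,0,0],[0.3,0,0,0,0],[0.3,0,0,-0.5,0],[0.3,0,0,-1,0],[0.3,0,0,-1,0],[0.3,0,0,-1,0],[0.3,0,0,-1,0],[0.3,0,0,-1,0],[0.3,0,0,-1,0],[0.3,0,0,-1,0],[0.3,0,0,-1,0],[0.3,0,0,-1,0],[0,0,0,0,0]],
])

```text
clock: 67.85
tcp_pos: [0.5115, -0.229, 0.3486]
orientation: [0.993, 0.115, 0.003, 0.002]
contact_force: [-0.2, 0.4, -0.3]
opening: 0.0692
```

drive_tool([
  [[0,0,-1,0,0],[0,0,-1,0,0],[0,0,-1,0,0],[0,0,-1,0,0],[0,0,-1,0,0],[0,0,-1,0,0],[0,0,-1,0,0],[0,0,-1,0,0],[0,0,-1,0,0],[0,0,-1,0,0],[0,0,-1,0,0],[0,0,-1,0,0],[0,0,-1,0,0],[0,0,-1,0,0],[0,0,0,0,0],[0,0,0,0,0]],
])

```text
clock: 69.45
tcp_pos: [0.4302, 0.1125, 0.3427]
orientation: [0.993, 0.116, -0.0, 0.0]
contact_force: [0.2, 0.1, -0.3]
opening: 0.0933
```

```bash
python3 - <<'E'
from h import *
turret();lev();binpos()
c=cam('top');t=cam('scene')
P=cloud(c)
for n,p in(('A',(.441,-.291)),('B',(.511,-.2265))):
    for cn,X in(('top',P),('scene',cloud(t))):
        q=sel(X,np.array(p),.04,.145,.17);print(n,cn,len(q),np.median(q,0).round(4),q[:,2].max().round(3))
a=cv2.resize(c['frame'][100:260,280:480],(500,400),interpolation=cv2.INTER_CUBIC);b=cv2.resize(t['frame'][170:330,310:430],(300,400),interpolation=cv2.INTER_CUBIC)
cv2.imwrite('pics/s10.png',np.hstack([a,b])[:,:,::-1]);to(.5,0,.3,13)
E
```

```text
top 62 [ 0.4421 -0.2922] 0.0284 ang 163.4 0.087
top 67 [ 0.4634 -0.3829] 0.0293 ang -137.0 0.086
top 55 [ 0.5118 -0.227 ] 0.0285 ang 102.4 0.087
top 71 [ 0.5544 -0.4106] 0.0293 ang -76.3 0.085
top 65 [ 0.6018 -0.2533] 0.0292 ang 43.3 0.086
top 110 [ 0.6232 -0.3461] 0.0218 ang -16.5 0.093
knob 102 (array([ 532.5, -318. ]), array([19.6, 45.6]), 73.4)
scene 254 [ 0.4397 -0.2914] 0.0265 ang 163.4 0.088
scene 168 [ 0.4608 -0.3837] 0.0293 ang -137.7 0.084
scene 56 [ 0.4982 -0.2175] 0.0163 ang 108.4 0.088
scene 168 [ 0.5517 -0.4112] 0.0294 ang -77.9 0.084
scene 69 [ 0.5991 -0.2531] 0.0292 ang 44.5 0.084
scene 229 [ 0.6208 -0.3461] 0.0218 ang -16.9 0.09
knob 131 (array([ 528.3, -320.7]), array([20.4, 45.5]), 72.2)
deck slope [ 0.0001 -0.0014  0.0621] knob (array([ 529.6, -320. ]), array([18.7, 46.1]), 69.2)
bin top 230 (array([687.4,  10.8]), array([169.8, 120.4]), 78.1)
bin scene 221 (array([686.4,   8.8]), array([173.2, 121.7]), 75.7)
A top 91 [ 0.4398 -0.2903  0.1615] 0.169
A scene 161 [ 0.4329 -0.2971  0.1597] 0.163
B top 86 [ 0.5103 -0.2262  0.1622] 0.17
B scene 128 [ 0.5023 -0.2316  0.1596] 0.164
t69.8 p [0.4306 0.1118 0.3428] th 13.1 F [-0.8 -0.4  0. ] op 0.093 q6 -0.09
 tx 1.69 ty 4.99 tz 1.71 roll 0.01
```

View pics/s10.png

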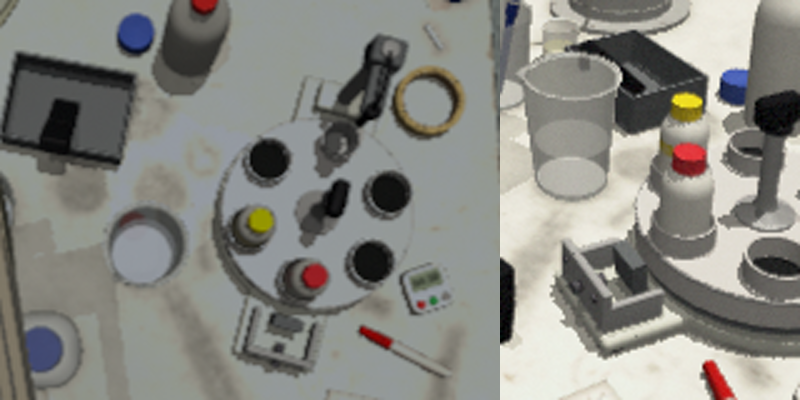

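Both bottles stand in their pockets, the rinse well is under the probe, and the wedge leans inside the bin against its near wall. I'll check the position of the wedge's middle.

```bash
python3 - <<'E'
from h import *
th=np.radians(-12.3);R=np.array([[np.cos(th),np.sin(th)],[-np.sin(th),np.cos(th)]])
for n in('top','scene'):
    c=cam(n);P=cloud(c);d=(P[...,:2]-[.687,.010])@R.T
    m=(c['frame'].max(2)<45)&(abs(d[...,0])<.1)&(abs(d[...,1])<.08)&(P[...,2]>0.0)&(P[...,2]<.15)
    x=d[m];z=P[m][:,2]
    print(n,m.sum())
    for a in np.arange(-.1,.1,.01):
        k=(x[:,0]>=a)&(x[:,0]<a+.01)
        if k.sum()>2: print(' x %.2f n%d y %.3f..%.3f z %.3f..%.3f'%(a,k.sum(),*np.percentile(x[k,1],[5,95]),*np.percentile(z[k],[5,95])))
E
```

```text
top 569
 x -0.08 n14 y -0.008..0.021 z 0.077..0.088
 x -0.07 n39 y -0.012..0.024 z 0.080..0.092
 x -0.06 n112 y -0.069..0.070 z 0.001..0.092
 x -0.05 n29 y -0.011..0.024 z 0.073..0.087
 x -0.04 n25 y -0.010..0.023 z 0.064..0.076
 x -0.03 n27 y -0.011..0.022 z 0.054..0.064
 x -0.02 n24 y -0.011..0.022 z 0.043..0.056
 x -0.01 n22 y -0.009..0.021 z 0.033..0.047
 x -0.00 n23 y -0.011..0.021 z 0.027..0.034
 x 0.01 n5 y -0.004..0.017 z 0.021..0.026
 x 0.04 n20 y -0.067..0.062 z 0.001..0.009
 x 0.05 n228 y -0.068..0.071 z 0.002..0.043
scene 155
 x -0.07 n29 y -0.076..0.022 z 0.032..0.091
 x -0.06 n15 y -0.062..0.016 z 0.011..0.090
 x -0.03 n17 y -0.014..-0.009 z 0.027..0.056
 x -0.02 n15 y -0.014..-0.009 z 0.021..0.043
 x -0.01 n17 y -0.015..-0.005 z 0.011..0.033
 x -0.00 n8 y -0.014..-0.008 z 0.014..0.022
 x 0.05 n48 y -0.048..0.068 z 0.017..0.050
```

The wedge middle is at about x -0.03, y 0.005 and z 0.045 in the bin frame, well inside the limits. I'm handing in.

```bash
python3 -c "
from plant import manip;print(manip.finish_job())"
```

```text
the job is handed in; nothing more can be done
None
```

The job is handed in at about 70 s of the 210 s allowed. No verdict was reported; by my last checks every end condition was met.

- **Wedge:** I rocked it out in swings of about 12 mm each way, then put it in the bin. It leans inside on the near wall, with its middle at about x -0.03, y 0.005, z 0.045 m in the bin frame. The bin was knocked about 25 mm during the run, and the wedge stayed in it.
- **Turret:** I turned it three clicks by the knob. The rinse well is at -16.5 to -16.9°, against the changer's measured heading of about -16.8°, so it is under the probe.
- **Bottles:** Only two white bottles were present, red-capped and yellow-capped. Both stand in pockets of their own with tops at about 0.163 m. Body fits in the scene view put the red one about 0.5 mm from its pocket centre. For the yellow one I have only the top view, where its cap is within about 1 to 2 mm of its pocket centre.
- **Changer:** It is level (deck slope about 0.001) and within 1 to 2 mm of where it stood.

Three things did not go to plan:
- The first pull on the wedge reached about 25 N, inside the 20–28 N tipping range. I eased it off, and the deck slope stayed flat.
- After the first knob turn the turret stopped about 16° short of its detent. I regripped and turned it through.
- The top and scene cameras disagree by 2 to 3 mm, so each bottle was lined up with its pocket within the scene camera alone.

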